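Unlock the club cash box under the stairs and hold the key turned

TASK

The key hole of the grey steel cash box is hidden under the cone marker: take the cone off the lid and stand it upright on the cubby floor. Then take the box's own key, the big black-headed one, off its hook, push it all the way into the lock past the sticky wafers until its head sits on the lock, and turn it a quarter turn clockwise. The latch is sprung, so finish still gripping the key and holding it fully turned, so that I can lift the lid; leave everything else where it is.

Things in the scene. Friction and masses are not known exactly. Their poses are not given: they have to be found in the camera images.
- cash_box: Dark grey steel cash box, 180 (its x) by 250 (its y) by 90 mm high, fixed. Origin at the centre of its underside, z up, front towards -x. The lock is in the flat lid at box x = -45 mm, y = 0, in a round escutcheon 43 mm across standing 3 mm above the lid. A folded handle lies on the lid at box x = 38 to 72 mm, 14 mm high. At the start the cone stands on the lid over the lock.
- lock_face (a point): Centre of the flat face of the lock's round steel plug (25 mm across), 92.5 mm above the floor; z up; turns with the plug. Vertical keyway 13.4 by 5.3 mm, over 30 mm deep; its mouth flares over the top 3 mm to 19.4 by 11.3 mm. The keyway's long side lies along this x, which when locked is the box's x (front to back).
- keyway_wafers (a point): Point 14.5 mm down the keyway, same axes as lock_face, at the middle of three sprung, sticky wafers (8, 14.5 and 21 mm down, on the +x end). The blade pushes each aside at about 3 to 7 N, and they shove it to the -x end of its 0.7 mm play; small wiggles help. Until the blade is within about 4 mm of home they block the plug from turning.
- lock_plug (a joint): Turn of the plug in rad: 0 locked, grows clockwise seen from above, stop at 1.57. A spring turns it back with 0.03 N m at 0 and 0.10 N m at 1.57, so it must be held. The blade has about 0.1 rad of play in the keyway, so the key must turn a little further than the plug.
- box_key: The box's key, the larger of the two keys on the rail, hanging blade down on any of its three hooks. Black head 34 wide (key y), 8 thick (x), 44 mm tall (z); steel blade 12 wide (y), 4 thick (x), 30 mm long along -z, its last 7 mm tapering to a 4 by 2 mm tip. Origin at the shoulder (centre of the head's underside); z up. 40 g. Alike on both edges: goes in either way round.
- key_head (a point): Point on the key's axis 28 mm above its origin, where it is best gripped from above across the two narrow side faces, 34 mm apart along key y (they run up the head's whole height). The hook wire passes along key x through the head's hole, 18 wide and 20 mm tall, whose upper edge is 37 mm above the origin. Fully home, the head's underside lies on the plug's face.
- hook_rail: Low grey back upstand, 340 (its y) by 18 mm, 60 mm high, with a 12 mm chrome rail along y, axis 165 mm above the floor, fixed. Origin on the floor under the rail, z up, front (-x) to the robot. Three hooks at y = -110, 0 and 110 mm. The floor before it, x = -100 to -240, y = -80 to 80 mm, is empty at the start.
- hook_middle (a point): Lowest part of the middle hook: 158 mm up, rail x = -38, y = 0, same axes as the rail. The 5 mm wire runs from the rail level at z = 165 mm to x = -20, dips to z = 158 between x = -30 and -46, where things hang, and rises to its tip at x = -56, z = 166 mm. To unhook, lift about 11 mm and draw out over 30 mm to rail -x. The other two hooks are alike.
- cone: Orange hard plastic cone marker, 150 mm tall, on a 100 mm square foot 8 mm thick, hollow below (60 mm square opening); round body tapering from 82 mm across at 12 mm height to 26 mm at 146 mm (38 mm at 116 mm height). About 0.13 kg. Origin at the centre of its underside, z up. It starts upright on the lid, over the lock.
- wristband: Blue hard silicone wristband, ring 68 mm across, 58 mm inside, 12 mm wide, hanging on another hook of the rail. Origin at the ring's centre. Leave it.
- padlock_key: Small brass padlock key, round 26 mm bow, 50 mm long in all, 4 mm thick, hanging on the remaining hook. Origin at the centre of its bow. Not for this lock; leave it.
- shuttlecock_a: White nylon shuttlecock standing on its skirt, 66 mm across, 85 mm tall; origin at the centre of its underside. Leave it.
- shuttlecock_b: The second shuttlecock, the same. Leave it.
- mug: Black ceramic mug, 80 mm across, 95 mm tall, handle to its +y; origin at the centre of its underside. Leave it.
- padlock: Small brass padlock standing upright, 20 by 40 by 64 mm; origin at the centre of its underside. Leave it.

How it is judged:
By the outcome, as a careful person would: the job done as asked, in the order asked, and still so for the second after the job is handed in, while the arm keeps its last pose, push and grip.
It also fails if it takes over 72 s, if anything falls off the work surface, if the arm or the gripper's body presses on something with over 40 N, if the wrist force passes 120 N, or if a joint passes its speed limit or range.

ROBOT

A 6-joint arm with a two-finger parallel gripper is mounted at the origin on the work surface. World frame = base frame: x ahead of the robot, y to its left, z up, the work surface at z = 0. Lengths are in mm, angles in rad, forces in N, time in s.
With the tool pointing down it reaches from about 400 to 925 mm from the base axis. Payload 12.5 kg.
Tool frame: the origin (TCP) lies at the very end of the fingers, on their centre line; the grasp point (between the pads) lies 19 mm behind it; z points along the fingers, y is the direction in which the jaws open and shut (so a half turn about z gives the same grasp; the last joint's range is limited). The gripper opens to 95 mm and grips with 3 to 60 N. Pads are 20 mm wide; open, the fingers measure 119 mm over their backs; the gripper's body (75 mm by 180 mm) begins 59 mm behind the grasp point.
Start: joints at [-1.274, 0.491, 1.559, -0, 1.092, -0.106], TCP at [245.021, -574.988, 214.661] pointing down, gripper open.
Joint ranges: [-3.1, 3.1], [-0.84, 2.19], [0.05, 2.79], [-1.13, 4.28], [0.06, 2.93], [-2.69, 2.69]. Speed limits (rad/s): [2.22, 2.22, 2.79, 3.14, 3.14, 3.14].

INTERFACE

Orientations are given as [roll, pitch, yaw] about the fixed x, y, z axes, in that order (R = Rz(yaw) Ry(pitch) Rx(roll)).
In Python, from cell import env, read_camera, get_calibration gives the robot as it stands.
- The arm moves only by the tool arm_command, never from a script. Its argument "targets" is a list of rows, each a list of 3 entries, a list of its own where there are three numbers: the turn, a rotation vector about the tool's x, y, z in rad, then the shift along the tool's x, y, z in m, then the closure in counts, from 0 (fully open) to 255 (shut). In form: [[[rx, ry, rz], [tx, ty, tz], fingers], ...]. A call has 1 to 8 rows; each row is the pose to reach, as a shift and turn from the pose commanded when the call began, along the tool's axes at that moment; what a row does not reach only later rows make up. A row lasts 1/10 s, in which the tool goes at most 50 mm and 8.59 degrees, less where a joint would pass 70% of its speed; a pose out of reach is approached as far as the arm can. A call with a gripper value outside its range is refused whole. The fingers move at their own pace and stop on an object; the grip force is fixed at half the most. Time passes only in rows, so rows that repeat a pose let the fingers close. It gives the time, the measured TCP pose, the force and the opening at its end, in the units of the state.
- env.state(): the state, without advancing time (a new reading comes with each control period).
- read_camera(name): name is "scene" or "top" or "wrist"; returns (picture, depth): 420x560x3 uint8, blue, green, red; 420x560 float32, mm along the optical axis (not along the pixel's ray), 0 where there is no reading.
- get_calibration(name): a dict with "vfov" (degrees; the focal length in pixels is half the picture's height over the tangent of half this angle, whatever the lens; pixels are square), "cx", "cy" (the principal point, pixels), "k1" (the pictures are not rectified: a ray, as slopes to the right and down, at radius r is drawn at 1 + k1 r^2 times it, then the intrinsics apply), "world_from_camera" (4x4, takes a point from camera to world coordinates). Camera axes: x right, y down, z forward; pixel columns grow to the right and rows downward; lengths in mm; the calibration is good to about 2 mm. A picture is of the moment at which its call begins: read the wrist's pose just before it. get_calibration takes no time and is no camera call; for the wrist camera it gives the pose at the moment of the call.
- env.job_done(): hands the job in, once; it reports no verdict.
The state is a dict: "t": time; "joints": joint angles; "qvel": joint speeds; "tau": joint torques, N m; "eef_pos": TCP position; "tcp_rot": TCP orientation; "ft_force": force on the tool from outside, world axes, zero at the start; "moment": the same for the moment, N m; "opening": opening from 0.0 (shut) to 1.0 (fully open).
Only numpy, scipy, OpenCV 4.12 (cv2) and the standard library are available. Lean on these libraries where they do the work, as an engineer would, in place of code of your own. Each camera call takes 0.05 s, during which the arm holds its last target.

## Working session

There is one attempt and no reset: what is moved stays moved. The work goes in short steps, Python scripts to look and compute and a tool call to move; the robot and the scene stay as the last step left them, time stands still between calls to the robot, and variables do not carry over. Pictures are saved under pics/ and viewed, and the job is handed in when it is done.

Besides the shell and the picture viewer there is one more tool, called after ">>>" as a command line: name --argument value ..., lists and objects as JSON in quotes. arm_command: Moves the arm, as the interface text tells. Its arguments: {"type":"object","properties":{"targets":{"type":"array"}},"required":["targets"]}

```bash
ls; mkdir -p pics; python3 - <<'E'
from cell import env, read_camera, get_calibration
import cv2, numpy as np
print(env.state())
for n in ["scene","top","wrist"]:
    c=get_calibration(n); print(n,c)
    im,d=read_camera(n); cv2.imwrite(f"pics/{n}0.png",im); np.savez(f"pics/{n}0.npz",im=im,d=d,T=c["world_from_camera"])
E
```

```text
pics
{'t': 0.0, 'joints': array([-1.27358379e+00,  4.91593914e-01,  1.55945627e+00, -3.44496892e-05,
        1.09169442e+00, -1.05614370e-01]), 'qvel': array([ 1.89408569e-03, -1.17486721e-05,  2.96532364e-03,  7.98328094e-04,
       -8.07473351e-04, -5.43183974e-04]), 'tau': array([ 1.89692441e-04, -6.12631416e+01, -2.58179784e+01,  6.92647370e-02,
        4.82262264e-02, -6.95973267e-05]), 'eef_pos': array([ 244.94528152, -574.73394808,  214.03805813]), 'tcp_rot': array([-3.14044391e+00, -9.10531877e-05,  4.02842754e-01]), 'ft_force': array([ 0.24977046,  0.12477991, -0.67109145]), 'moment': array([-0.0191054 , -0.02291105, -0.00261948]), 'opening': 0.9977998679440238}
scene {'vfov': 54.3565093692008, 'cx': 280.3084363942005, 'cy': 211.02132415621168, 'k1': -0.07296236262163254, 'world_from_camera': array([[ 4.82960524e-01,  5.43706238e-01, -6.86391040e-01,
         1.39394681e+03],
       [ 8.75377863e-01, -2.80534036e-01,  3.93718494e-01,
        -4.55261133e+02],
       [ 2.15111524e-02, -7.91002011e-01, -6.11435269e-01,
         8.49513946e+02],
       [ 0.00000000e+00,  0.0000
[... 306 characters left out ...]
8121e-04, -3.78900263e-03,
         3.98832371e+01],
       [ 3.89651008e-03, -1.56108620e-01, -9.87732209e-01,
         1.17490026e+03],
       [ 0.00000000e+00,  0.00000000e+00,  0.00000000e+00,
         1.00000000e+00]])}
wrist {'vfov': 60.16425532644465, 'cx': 274.9719212890245, 'cy': 207.47577412607052, 'k1': 0.007205466405465864, 'world_from_camera': array([[ 3.91644038e-01, -8.93103887e-01, -2.21315148e-01,
         3.06706989e+02],
       [-9.20115744e-01, -3.80512081e-01, -9.27231004e-02,
        -5.48807255e+02],
       [-1.40172626e-03,  2.39950002e-01, -9.70784236e-01,
         3.83749083e+02],
       [ 0.00000000e+00,  0.00000000e+00,  0.00000000e+00,
         1.00000000e+00]])}
```

View pics/scene0.png

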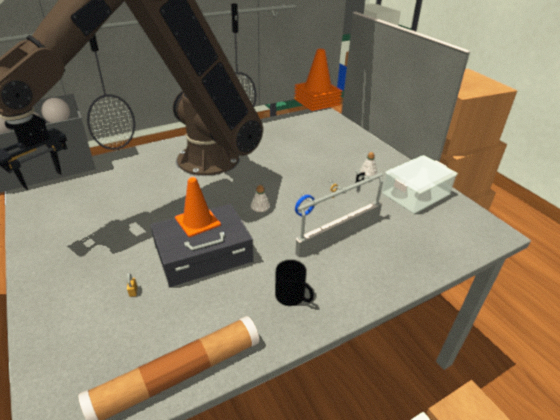

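View pics/top0.png

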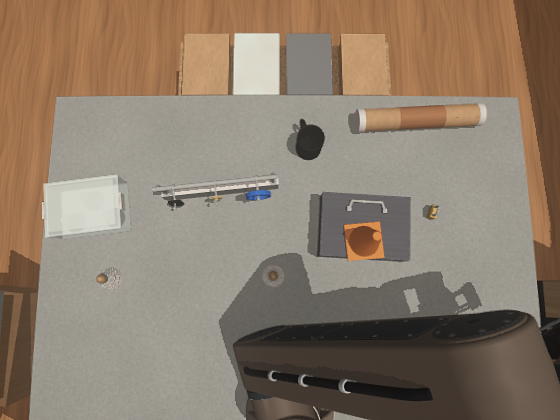

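View pics/wrist0.png

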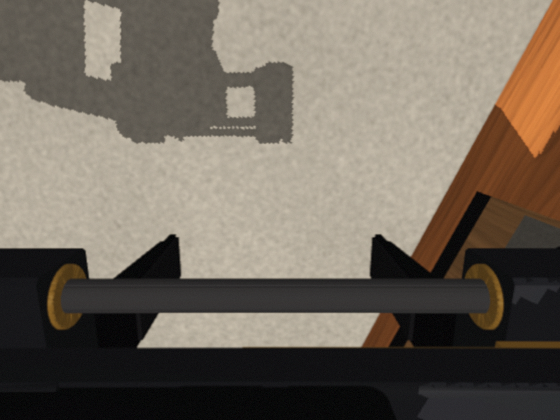

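The top view shows the box at about (365,227) with the cone at (364,240). The rail runs from (153,190) to (278,181), with the black key on the left (+y) hook at (175,204), the brass key in the middle and the blue band at (258,195). The shuttlecocks are at (273,275) and (108,278).

```bash
cat > h.py <<'E'
import numpy as np, cv2
from cell import env, read_camera, get_calibration
def K(c):
    f=210/np.tan(np.radians(c["vfov"]/2)); return np.array([[f,0,c["cx"]],[0,f,c["cy"]],[0,0,1.]])
def slopes(c,uv):
    uv=np.atleast_2d(np.asarray(uv,float)); k=K(c)
    d=np.array([c["k1"],0,0,0,0.])
    return cv2.undistortPoints(uv.reshape(-1,1,2),k,d).reshape(-1,2)
def ray(c,uv):
    s=slopes(c,uv); T=np.array(c["world_from_camera"]); 
    return T[:3,3], np.c_[s,np.ones(len(s))]@T[:3,:3].T
def onplane(c,uv,z):
    o,d=ray(c,uv); return o+d*((z-o[2])/d[:,2])[:,None]
def fromdepth(c,uv,d):
    o,r=ray(c,uv); return o+r*np.asarray(d)[:,None]
def proj(c,P):
    P=np.atleast_2d(P); W=np.linalg.inv(np.array(c["world_from_camera"])); q=P@W[:3,:3].T+W[:3,3]
    return cv2.projectPoints(q.reshape(-1,1,3),np.zeros(3),np.zeros(3),K(c),np.array([c["k1"],0,0,0,0.]))[0].reshape(-1,2)
def tri(c1,u1,c2,u2):
    o1,d1=ray(c1,u1);o2,d2=ray(c2,u2);d1=d1[0];d2=d2[0]
    s=np.linalg.lstsq(np.c_[d1,-d2],o2-o1,rcond=None)[0]
    a=o1+d1*s[0];b=o2+d2*s[1]; return (a+b)/2,np.linalg.norm(a-b)
def world(c,dep):
    v,u=np.mgrid[0:420,0:560]; return fromdepth(c,np.c_[u.ravel(),v.ravel()],dep.ravel()).reshape(420,560,3)
E
python3 - <<'E'
from h import *
np.set_printoptions(precision=1,suppress=True)
for n in ["top","scene"]:
    c=get_calibration(n); z=np.load(f"pics/{n}0.npz"); im,d=z["im"],z["d"]; W=world(c,d)
    hsv=cv2.cvtColor(im,cv2.COLOR_BGR2HSV)
    print(n,"table z",np.median(W[300:320,180:200,2]) if n=="top" else np.median(W[300:310,200:220,2]))
    # lid
    P=W.reshape(-1,3); ok=(d.ravel()>0)
    lid=ok&(abs(P[:,2]-90)<6)&(P[:,0]>350)&(P[:,0]<800)&(P[:,1]>-450)&(P[:,1]<0)
    m=(lid.reshape(420,560)*255).astype(np.uint8)
    cn=max(cv2.findContours(m,cv2.RETR_EXTERNAL,cv2.CHAIN_APPROX_NONE)[0],key=cv2.contourArea)
    pts=onplane(c,cn.reshape(-1,2),90)
    r=cv2.minAreaRect(pts[:,:2].astype(np.float32)); print("lid",r, np.median(P[lid][:,2]))
    o=(hsv[...,0]<15)&(hsv[...,1]>180)&(hsv[...,2]>90)
    s=o.ravel()&ok&(P[:,2]>85)&(P[:,2]<260)&(P[:,0]>350)&(P[:,0]<800)&(P[:,1]>-450)&(P[:,1]<0)
    Q=P[s]; print("cone n",s.sum(),"zmax",Q[:,2].max(),"top mean",Q[Q[:,2]>Q[:,2].max()-4].mean(0))
    ft=Q[(Q[:,2]<110)]; print("foot",cv2.minAreaRect(ft[:,:2].astype(np.float32)))
    for zz in (110,130,150,170,190,210,230):
        b=Q[abs(Q[:,2]-zz)<4]; print(zz,len(b),b.min(0)[:2],b.max(0)[:2]) if len(b) else 0
E
```

```text
top table z -0.2554749320029259
lid ((517.4685668945312, -210.41697692871094), (252.64376831054688, 180.88201904296875), 86.53721618652344) 89.8406646702881Traceback (most recent call last):
  File "<stdin>", line 16, in <module>
    return umr_maximum(a, axis, None, out, keepdims, initial, where)
ValueError: zero-size array to reduction operation maximum which has no identity
```

```bash
python3 - <<'E'
import cv2
a=cv2.imread("pics/top0.png")
cv2.imwrite("pics/top0z.png",cv2.resize(a[165:225,140:290],None,fx=5,fy=5,interpolation=cv2.INTER_CUBIC))
a=cv2.imread("pics/scene0.png")
cv2.imwrite("pics/scene0z.png",cv2.resize(a[150:260,280:400],None,fx=5,fy=5,interpolation=cv2.INTER_CUBIC))
E
```

```text
(no output)
```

View pics/top0z.png

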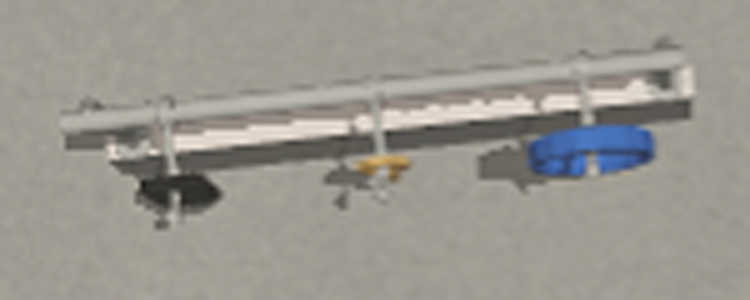

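View pics/scene0z.png

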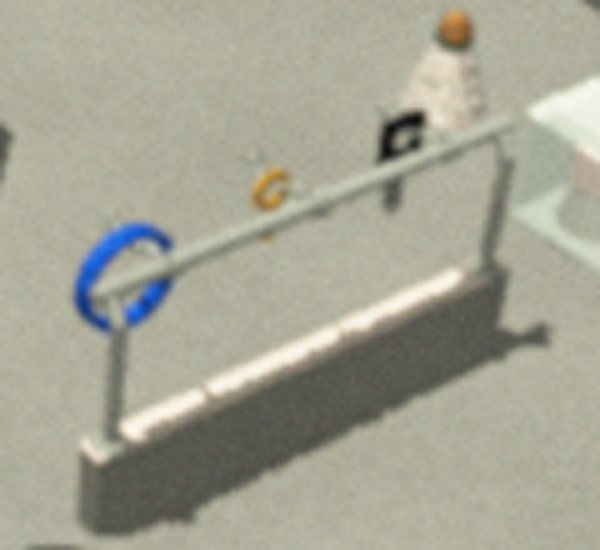

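The top zoom shows the black key on the +y hook (crop x≈175, y≈190), the brass key in the middle at (380,165) and the band at (590,150). The lid measures 252.6 x 180.9 mm, which agrees with the given size. Next I'll measure the cone, rail and obstacles.

```bash
python3 - <<'E'
from h import *
np.set_printoptions(precision=1,suppress=True)
for n in ["top","scene"]:
    c=get_calibration(n); z=np.load(f"pics/{n}0.npz"); im,d=z["im"],z["d"]; W=world(c,d); P=W.reshape(-1,3); ok=d.ravel()>0
    hsv=cv2.cvtColor(im,cv2.COLOR_BGR2HSV)
    reg=ok&(P[:,0]>350)&(P[:,0]<800)&(P[:,1]>-450)&(P[:,1]<0)
    lid=reg&(abs(P[:,2]-90)<6); m=(lid.reshape(420,560)*255).astype(np.uint8)
    cn=max(cv2.findContours(m,cv2.RETR_EXTERNAL,cv2.CHAIN_APPROX_NONE)[0],key=cv2.contourArea)
    pts=onplane(c,cn.reshape(-1,2),90); r=cv2.minAreaRect(pts[:,:2].astype(np.float32)); print(n,"lid",r,cv2.boxPoints(r))
    o=(((hsv[...,0]<18)|(hsv[...,0]>170))&(hsv[...,1]>150)).ravel()
    Q=P[o&reg&(P[:,2]>92)&(P[:,2]<260)]; print("cone n",len(Q),"zmax",Q[:,2].max(),"top mean",Q[Q[:,2]>Q[:,2].max()-4].mean(0))
    ft=(o&reg&(P[:,2]>92)&(P[:,2]<112)).reshape(420,560).astype(np.uint8)*255
    fp=P[ft.ravel()>0]; r=cv2.minAreaRect(fp[:,:2].astype(np.float32)); print("foot",r,fp[:,2].mean())
    for zz in (130,150,170,190,210,230):
        b=Q[abs(Q[:,2]-zz)<4]
        if len(b): print(zz,len(b),b.min(0)[:2],b.max(0)[:2])
    # rail
    ra=ok&(abs(P[:,2]-168)<7)&(P[:,0]>450)&(P[:,0]<800)&(P[:,1]>0)&(P[:,1]<450)
    print("rail pts",ra.sum())
    if ra.sum()>20:
        r=cv2.minAreaRect(P[ra][:,:2].astype(np.float32)); print(r,cv2.boxPoints(r).tolist())
        l=cv2.fitLine(P[ra][:,:2].astype(np.float32),cv2.DIST_HUBER,0,.01,.01).ravel(); print("line",l)
    # black key
    ky=ok&(hsv[...,2].ravel()<60)&(P[:,2]>80)&(P[:,2]<190)&(P[:,0]>500)&(P[:,0]<750)&(P[:,1]>100)&(P[:,1]<450)
    print("key",ky.sum(),P[ky].min(0) if ky.sum() else 0,P[ky].max(0) if ky.sum() else 0,P[ky].mean(0))
    if ky.sum()>5: print(cv2.minAreaRect(P[ky][:,:2].astype(np.float32)))
    ups=ok&(P[:,2]>20)&(P[:,2]<150)&(P[:,0]<520)&(P[:,0]>300)&(P[:,1]>-60)&(P[:,1]<650)
    k,lab,st,ce=cv2.connectedComponentsWithStats((ups.reshape(420,560)*255).astype(np.uint8))
    for i in range(1,k):
        if st[i,4]>30:
            q=P[lab.ravel()==i]; print("obj",st[i],q.min(0),q.max(0))
E
```

```text
top lid ((517.4685668945312, -210.41697692871094), (252.64376831054688, 180.88201904296875), 86.53721618652344) [[ 419.6 -331. ]
 [ 600.1 -342. ]
 [ 615.4  -89.8]
 [ 434.8  -78.9]]
cone n 1296 zmax 243.9050600595176 top mean [ 475.  -202.7  241.3]
foot ((474.631103515625, -202.44863891601562), (99.37659454345703, 101.31717681884766), 5.148289203643799) 98.75407488292015
130 49 [ 439. -226.] [ 508.8 -166.8]
150 41 [ 443.2 -225.5] [ 500.9 -171.1]
170 35 [ 447.  -224.1] [ 501.4 -174.7]
190 39 [ 450.9 -220.6] [ 496.5 -178.6]
210 28 [ 456.3 -213.3] [ 491.5 -183.9]
230 25 [ 460.  -212.4] [ 486.4 -187.1]
rail pts 768
((595.9734497070312, 198.36654663085938), (67.56480407714844, 327.4548034667969), 6.108168125152588) [[544.9612426757812, 357.5697937011719], [579.8043823242188, 31.97402000427246], [646.9856567382812, 39.163299560546875], [612.1425170898438, 364.7590637207031]]
line [  0.1  -1.  618.3 200.1]
key 61 [566.1 288.6 128. ] [575.1 321.3 169.7] [570.1 303.8 156.3]
((570.88818359375, 304.8997497558594), (7.0265703201293945, 32.822452545166016), 7.579667568206787)
obj [ 57 224  72  14 
[... 755 characters left out ...]
0 [ 479.3 -221. ] [ 491.3 -195.6]
rail pts 474
((597.354736328125, 196.18199157714844), (71.19721221923828, 335.5888671875), 6.48330545425415) [[543.0374755859375, 358.8837585449219], [580.9300537109375, 25.441078186035156], [651.6719970703125, 33.480224609375], [613.7794189453125, 366.92291259765625]]
line [  0.1  -1.  626.6 187.1]
key 22 [570.6 284.6 143.7] [580.4 313.8 167.7] [575.8 295.1 158.8]
((575.6889038085938, 299.2852783203125), (8.337519645690918, 29.584430694580078), 3.468107223510742)
obj [362 152  14  19 173] [352.9 493.1  20.1] [401.7 541.7  84.1]
obj [384 157  39  24 122] [491.9 467.3  58.3] [519.9 648.9  97.9]
obj [253 185  15  22 218] [363.7  17.6  20.4] [410.9  65.5  85.6]
```

The box centre is (517.5, -210.4) with yaw about -0.06. The rail centre is about (620, 199) with yaw about 0.107, and the key is at about (570.5, 304.5). Sizes and distances match the descriptions. I'll move above the cone next, at yaw 0.

>>> arm_command --targets '[[[0,0,0.05],[0.03,-0.022,-0.014],0],[[0,0,0.1],[0.07,-0.052,-0.03],0],[[0,0,0.15],[0.11,-0.082,-0.045],0],[[0,0,0.2],[0.15,-0.112,-0.06],0],[[0,0,0.25],[0.19,-0.142,-0.075],0],[[0,0,0.3],[0.23,-0.172,-0.088],0],[[0,0,0.35],[0.27,-0.202,-0.1],0],[[0,0,0.403],[0.305,-0.228,-0.11],0]]'

```text
t: 0.95
eef_pos: [433.4, -249.6, 323.7]
tcp_rot: [3.141, -0.0, -0.003]
ft_force: [0.0, 0.5, 0.4]
opening: 1.0
```

>>> arm_command --targets '[[[0,0,0],[0.018,-0.024,-0.005],0],[[0,0,0],[0.026,-0.04,-0.005],0],[[0,0,0],[0.026,-0.04,-0.005],0]]'

```text
t: 1.25
eef_pos: [459.5, -209.7, 328.1]
tcp_rot: [-3.141, -0.0, 0.003]
ft_force: [-1.0, 0.1, 0.2]
opening: 0.999
```

```bash
python3 - <<'E'
from h import *
print(env.state()["eef_pos"],env.state()["tcp_rot"])
c=get_calibration("wrist"); im,d=read_camera("wrist"); cv2.imwrite("pics/wrist1.png",im); np.savez("pics/wrist1.npz",im=im,d=d,T=c["world_from_camera"])
E
```

```text
[ 459.53204934 -209.70476312  328.12968042] [-3.14149586e+00 -1.78372030e-04  2.61247419e-03]
```

View pics/wrist1.png

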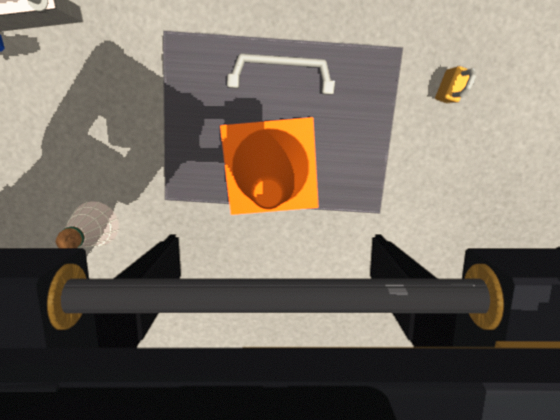

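The cone is seen from above: foot corners at about (221,125), (314,118), (319,207) and (231,214), top at (267,188). The lid corners are also visible.

```bash
cat > m1.py <<'E'
from h import *
np.set_printoptions(precision=1,suppress=True)
c=get_calibration("wrist"); z=np.load("pics/wrist1.npz"); im,d=z["im"],z["d"]; c["world_from_camera"]=z["T"]; W=world(c,d)
P=W.reshape(-1,3); hsv=cv2.cvtColor(im,cv2.COLOR_BGR2HSV)
o=(((hsv[...,0]<18)|(hsv[...,0]>170))&(hsv[...,1]>150)); o[225:]=0
m=np.zeros((420,560),np.uint8); m[:,150:420]=o[:,150:420]*255
cn=max(cv2.findContours(m,cv2.RETR_EXTERNAL,cv2.CHAIN_APPROX_NONE)[0],key=cv2.contourArea)
pts=onplane(c,cn.reshape(-1,2),98); print("foot@98",cv2.minAreaRect(pts[:,:2].astype(np.float32)))
Q=P[(m.ravel()>0)&(d.ravel()>0)]; print("top",Q[:,2].max(),Q[Q[:,2]>Q[:,2].max()-4].mean(0))
for zz in (150,170,190,210,230):
    b=Q[abs(Q[:,2]-zz)<3]; print(zz,b.min(0)[:2],b.max(0)[:2],(b.min(0)+b.max(0))[:2]/2)
lid=(d>0)&(abs(W[...,2]-92)<8)&(W[...,0]>380)&(W[...,0]<640)&(W[...,1]>-380)&(W[...,1]<-50)
lid[230:]=0
cn=max(cv2.findContours((lid*255).astype(np.uint8),cv2.RETR_EXTERNAL,cv2.CHAIN_APPROX_NONE)[0],key=cv2.contourArea)
pts=onplane(c,cn.reshape(-1,2),90); r=cv2.minAreaRect(pts[:,:2].astype(np.float32)); print("lid",r,np.median(W[lid][:,2]))
E
python3 m1.py
```

```text
foot@98 ((473.8154296875, -203.99810791015625), (100.75267028808594, 101.19794464111328), 4.967238903045654)
top 242.18950246312437 [ 473.6 -204.4  239.5]
150 [ 456.6 -235.1] [ 504.3 -172.8] [ 480.4 -203.9]
170 [ 453.3 -230.8] [ 500.4 -176.6] [ 476.8 -203.7]
190 [ 456.8 -226.2] [ 496.1 -181.2] [ 476.4 -203.7]
210 [ 460.3 -222.8] [ 492.4 -185.4] [ 476.3 -204.1]
230 [ 462.8 -218.8] [ 488.6 -189.2] [ 475.7 -204. ]
lid ((510.43377685546875, -212.08517456054688), (250.56845092773438, 191.6392822265625), 86.47210693359375) 89.74016654696271
```

>>> arm_command --targets '[[[0,0,0],[0.008,-0.002,0.01],0],[[0,0,0],[0.012,-0.002,0.035],0],[[0,0,0],[0.012,-0.002,0.07],0],[[0,0,0],[0.012,-0.002,0.1],0],[[0,0,0],[0.012,-0.002,0.125],0],[[0,0,0],[0.012,-0.002,0.14],0],[[0,0,0],[0.012,-0.002,0.142],0],[[0,0,0],[0.012,-0.002,0.142],60]]'

```text
t: 2.1
eef_pos: [470.7, -210.1, 185.6]
tcp_rot: [-3.141, 0.001, -0.001]
ft_force: [0.3, -0.3, -0.2]
opening: 0.961
```

>>> arm_command --targets '[[[0,0,0],[0,0,0],255],[[0,0,0],[0,0,0],255],[[0,0,0],[0,0,0],255],[[0,0,0],[0,0,0],255],[[0,0,0],[0,0,0],255],[[0,0,0],[0,0,0],255],[[0,0,0],[0,0,0],255],[[0,0,0],[0,0,0],255]]'

```text
t: 2.9
eef_pos: [471.2, -208.9, 186.8]
tcp_rot: [-3.141, -0.001, -0.0]
ft_force: [0.4, 6.3, 9.5]
opening: 0.468
```

```bash
python3 - <<'E'
from h import *
print(env.state()["eef_pos"],env.state()["ft_force"],env.state()["opening"])
for n in ("wrist","scene"):
    im,d=read_camera(n); cv2.imwrite(f"pics/{n}2.png",im)
E
```

```text
[ 471.17827228 -208.94663387  186.79658191] [0.42813778 6.30581419 9.54308394] 0.46812451921922726
```

View pics/wrist2.png

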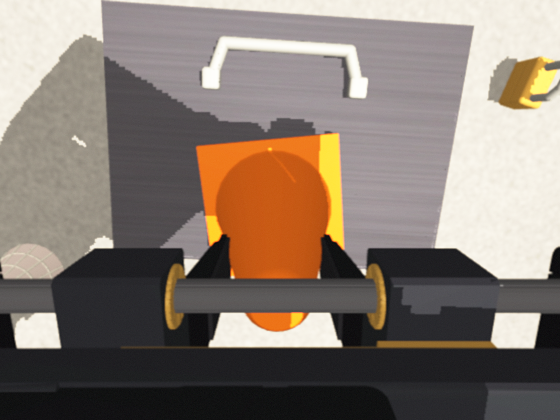

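View pics/scene2.png

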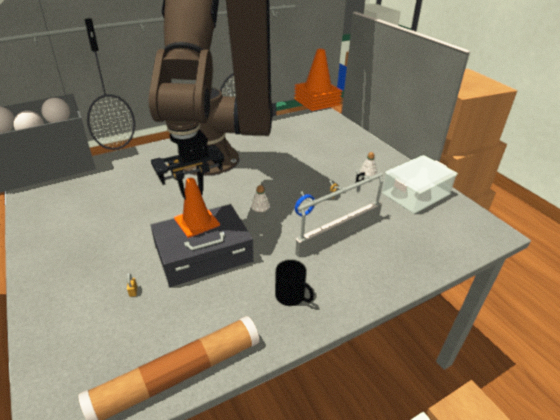

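>>> arm_command --targets '[[[0,0,0],[0,0,-0.003],255],[[0,0,0],[0,0,-0.008],255],[[0,0,0],[0,0,-0.014],255],[[0,0,0],[0,0,-0.022],255],[[0,0,0],[0,0,-0.03],255],[[0,0,0],[0,0,-0.04],255],[[0,0,0],[0,0,-0.045],255],[[0,0,0],[0,0,-0.045],255]]'

```text
t: 3.8
eef_pos: [471.1, -209.6, 232.0]
tcp_rot: [3.141, -0.001, -0.0]
ft_force: [-0.3, 0.2, -1.2]
opening: 0.471
```

```bash
python3 - <<'E'
from h import *
print(env.state()["eef_pos"],env.state()["ft_force"],env.state()["opening"])
for n in ("wrist","scene"):
    im,d=read_camera(n); cv2.imwrite(f"pics/{n}3.png",im if n=="wrist" else cv2.resize(im[130:300,100:300],None,fx=3,fy=3))
E
```

```text
[ 471.10446644 -209.62927716  231.97009595] [-0.27547626  0.15258676 -1.22608375] 0.471085124945172
```

View pics/wrist3.png

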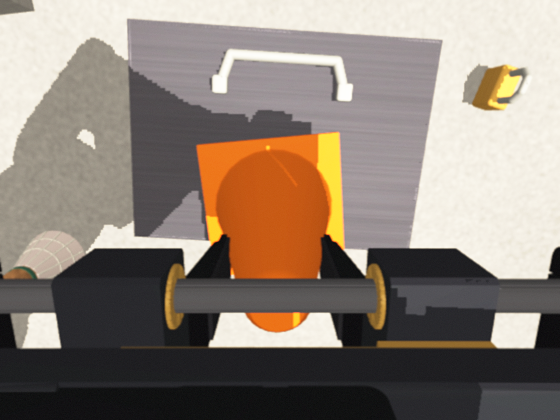

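View pics/scene3.png

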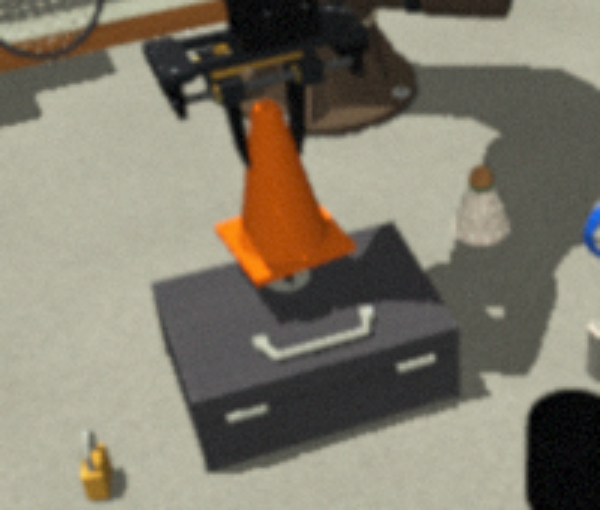

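The cone is held upright with the lock uncovered, and the measured 1.2 N matches its weight. Next I'll carry it to the empty floor in front of the rail.

>>> arm_command --targets '[[[0,0,0],[0,-0.008,0],255],[[0,0,0],[0,-0.025,0],255],[[0,0,0],[-0.003,-0.05,0],255],[[0,0,0],[-0.005,-0.075,0],255],[[0,0,0],[-0.008,-0.1,0],255],[[0,0,0],[-0.01,-0.13,0],255],[[0,0,0],[-0.012,-0.16,0],255],[[0,0,0],[-0.014,-0.19,0],255]]'

```text
t: 4.7
eef_pos: [456.1, -17.2, 230.9]
tcp_rot: [-3.141, 0.0, 0.0]
ft_force: [-0.2, 0.0, -1.8]
opening: 0.469
```

>>> arm_command --targets '[[[0,0,0],[-0.001,-0.03,0],255],[[0,0,0],[-0.002,-0.06,0],255],[[0,0,0],[-0.003,-0.09,0],255],[[0,0,0],[-0.004,-0.12,0],255],[[0,0,0],[-0.005,-0.15,0],255],[[0,0,0],[-0.006,-0.175,0],255],[[0,0,0],[-0.006,-0.195,0],255],[[0,0,0],[-0.006,-0.2,0],255]]'

```text
t: 5.5
eef_pos: [449.9, 182.8, 230.8]
tcp_rot: [-3.141, 0.0, 0.002]
ft_force: [-0.1, 0.4, -2.2]
opening: 0.466
```

>>> arm_command --targets '[[[0,0,0],[0,0,0.01],255],[[0,0,0],[0,0,0.03],255],[[0,0,0],[0,0,0.05],255],[[0,0,0],[0,0,0.075],255],[[0,0,0],[0,0,0.1],255],[[0,0,0],[0,0,0.115],255],[[0,0,0],[0,0,0.12],255],[[0,0,0],[0,0,0.12],255]]'

```text
t: 6.3
eef_pos: [450.6, 179.9, 110.4]
tcp_rot: [3.141, 0.001, -0.001]
ft_force: [0.9, -0.0, -1.7]
opening: 0.467
```

```bash
python3 - <<'E'
from h import *
print(env.state()["eef_pos"],env.state()["ft_force"],env.state()["opening"])
for n in ("wrist","scene"):
    im,d=read_camera(n); cv2.imwrite(f"pics/{n}4.png",im)
E
```

```text
[450.5659422  179.90803912 110.41623007] [ 0.92056523 -0.00811456 -1.73544726] 0.46721426171114205
```

View pics/scene4.png

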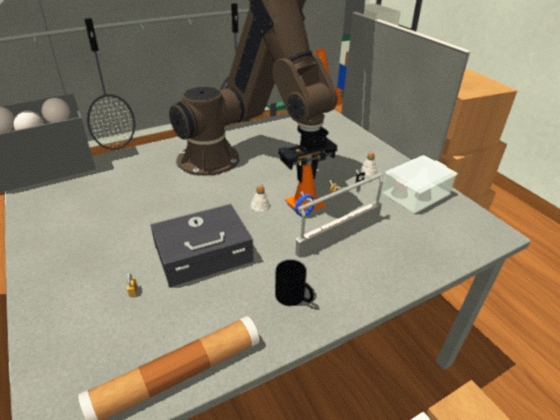

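The cone is held upright about 13 mm above the floor, and nothing else was touched. I'll lower it until it makes contact.

>>> arm_command --targets '[[[0,0,0],[0,0,0.005],255],[[0,0,0],[0,0,0.009],255],[[0,0,0],[0,0,0.011],255],[[0,0,0],[0,0,0.0125],255],[[0,0,0],[0,0,0.0135],255],[[0,0,0],[0,0,0.0135],255]]'

```text
t: 7.0
eef_pos: [450.9, 180.5, 97.4]
tcp_rot: [3.141, 0.0, -0.0]
ft_force: [1.0, -0.6, -0.7]
opening: 0.467
```

>>> arm_command --targets '[[[0,0,0],[0,0,0.001],255],[[0,0,0],[0,0,0.0015],255],[[0,0,0],[0,0,0.0015],255]]'

```text
t: 7.3
eef_pos: [451.5, 180.8, 96.6]
tcp_rot: [-3.141, -0.002, -0.0]
ft_force: [-0.3, 1.1, 5.4]
opening: 0.468
```

>>> arm_command --targets '[[[0,0,0],[0,0,0],120],[[0,0,0],[0,0,0],100],[[0,0,0],[0,0,0],60],[[0,0,0],[0,0,0],0],[[0,0,0],[0,0,0],0],[[0,0,0],[0,0,0],0]]'

```text
t: 7.9
eef_pos: [450.9, 180.5, 96.0]
tcp_rot: [3.141, 0.0, -0.0]
ft_force: [-0.4, 0.3, -0.3]
opening: 0.889
```

>>> arm_command --targets '[[[0,0,0],[0,0,-0.01],0],[[0,0,0],[0,0,-0.035],0],[[0,0,0],[0,0,-0.07],0],[[0,0,0],[0,0,-0.11],0],[[0,0,0],[0,0,-0.15],0],[[0,0,0],[0,0,-0.19],0],[[0,0,0],[0,0,-0.22],0],[[0,0,0],[0,0,-0.22],0]]'

```text
t: 8.7
eef_pos: [451.8, 180.8, 320.6]
tcp_rot: [-3.14, -0.007, -0.0]
ft_force: [0.4, 0.4, -1.2]
opening: 1.0
```

```bash
python3 - <<'E'
from h import *
print(env.state()["eef_pos"],env.state()["ft_force"],env.state()["opening"])
c=get_calibration("wrist")
im,d=read_camera("wrist"); cv2.imwrite(f"pics/wrist5.png",im); np.savez("pics/wrist5.npz",im=im,d=d,T=c["world_from_camera"])
E
```

```text
[451.75794143 180.78489811 320.59951722] [ 0.42970187  0.44338108 -1.23770812] 0.9999305226782833
```

View pics/wrist5.png

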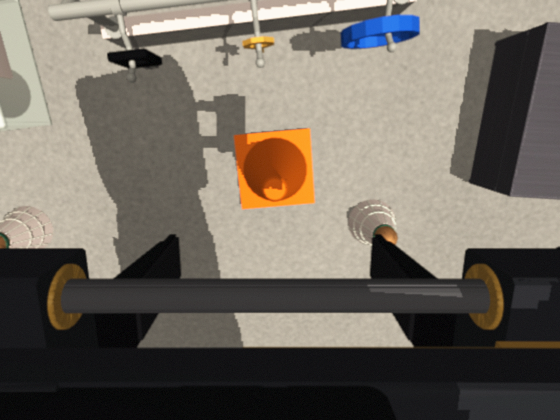

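The cone stands upright at (275,170) with its full square foot visible, and the key head is at (134,58) in the wrist view. Next I'll move in front of and above the key.

>>> arm_command --targets '[[[0,0,-0.02],[0.01,-0.02,0.01],0],[[0,0,-0.05],[0.025,-0.05,0.025],0],[[0,0,-0.08],[0.04,-0.08,0.04],0],[[0,0,-0.107],[0.05,-0.105,0.052],0],[[0,0,-0.107],[0.055,-0.12,0.056],0],[[0,0,-0.107],[0.055,-0.122,0.056],0],[[0,0,-0.107],[0.055,-0.122,0.056],0],[[0,0,-0.107],[0.055,-0.122,0.056],0]]'

```text
t: 9.55
eef_pos: [505.7, 301.7, 260.7]
tcp_rot: [3.142, -0.001, 0.106]
ft_force: [0.3, -0.1, 0.0]
opening: 0.998
```

```bash
python3 - <<'E'
from h import *
print(env.state()["eef_pos"],env.state()["tcp_rot"],env.state()["ft_force"])
c=get_calibration("wrist")
im,d=read_camera("wrist"); cv2.imwrite(f"pics/wrist6.png",im); np.savez("pics/wrist6.npz",im=im,d=d,T=c["world_from_camera"])
E
```

```text
[505.73708878 301.65464464 260.73944893] [ 3.14153552e+00 -6.41723453e-04  1.05977029e-01] [ 0.26507894 -0.05774255  0.01305304]
```

View pics/wrist6.png

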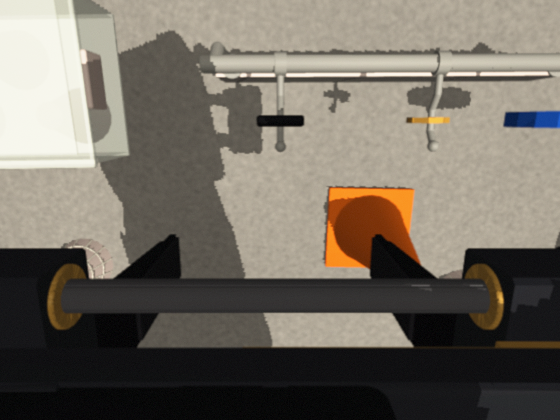

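The key head is seen edge-on at (257-304, 120), level with the image rows, with the hook tip at (281,147). I'll measure it on the plane of the head's top.

```bash
python3 - <<'E'
from h import *
np.set_printoptions(precision=2,suppress=True)
c=get_calibration("wrist"); z=np.load("pics/wrist6.npz"); im,d=z["im"],z["d"]; c["world_from_camera"]=z["T"]; W=world(c,d)
hsv=cv2.cvtColor(im,cv2.COLOR_BGR2HSV)
m=np.zeros((420,560),np.uint8); m[105:140,245:320]=((hsv[...,2]<50)[105:140,245:320])*255
cn=max(cv2.findContours(m,cv2.RETR_EXTERNAL,cv2.CHAIN_APPROX_NONE)[0],key=cv2.contourArea)
print(cv2.boundingRect(cn))
Q=W[(m>0)&(d>0)]; print("depth",Q.min(0),Q.max(0),Q.mean(0))
for zz in (160,165,168,170):
    p=onplane(c,cn.reshape(-1,2)+0.0,zz); print(zz,cv2.minAreaRect(p[:,:2].astype(np.float32)))
# rail line by depth
r=(d>0)&(abs(W[...,2]-169)<5); r[100:]=0; r[:40]=0
l=cv2.fitLine(W[r][:,:2].astype(np.float32),cv2.DIST_HUBER,0,.01,.01).ravel(); print("rail",l,np.arctan2(l[1],l[0]),r.sum())
E
```

```text
(257, 115, 46, 12)
depth [565.63 289.17 164.24] [575.67 321.39 169.03] [570.96 305.39 166.82]
160 ((570.892333984375, 305.2331848144531), (7.749313831329346, 32.69853973388672), 6.0530853271484375)
165 ((570.9189453125, 305.2950744628906), (7.605973243713379, 32.0938835144043), 6.053225040435791)
168 ((570.9349365234375, 305.3322448730469), (7.520046710968018, 31.731081008911133), 6.053177833557129)
170 ((570.9454956054688, 305.3570251464844), (7.462681770324707, 31.489259719848633), 6.053142547607422)
rail [  0.11  -0.99 614.88 242.6 ] -1.4603028 7225
```

>>> arm_command --targets '[[[0,0,0],[0.02,0.001,0.01],0],[[0,0,0],[0.05,0.003,0.02],0],[[0,0,0],[0.065,0.0033,0.03],0],[[0,0,0],[0.0652,0.0033,0.05],0],[[0,0,0],[0.0652,0.0033,0.07],0],[[0,0,0],[0.0652,0.0033,0.08],0],[[0,0,0],[0.0652,0.0033,0.08],0],[[0,0,0],[0.0652,0.0033,0.08],0]]'

```text
t: 10.4
eef_pos: [571.3, 306.2, 180.8]
tcp_rot: [-3.141, -0.001, 0.107]
ft_force: [-0.4, -0.2, 0.5]
opening: 1.001
```

```bash
python3 - <<'E'
from h import *
print(env.state()["eef_pos"],env.state()["tcp_rot"],env.state()["ft_force"])
c=get_calibration("wrist")
im,d=read_camera("wrist"); cv2.imwrite(f"pics/wrist7.png",im); np.savez("pics/wrist7.npz",im=im,d=d,T=c["world_from_camera"])
E
```

```text
[571.3129784  306.15779366 180.82443278] [-3.14148662e+00 -7.58109340e-04  1.06646472e-01] [-0.44453405 -0.17822538  0.51086063]
```

View pics/wrist7.png

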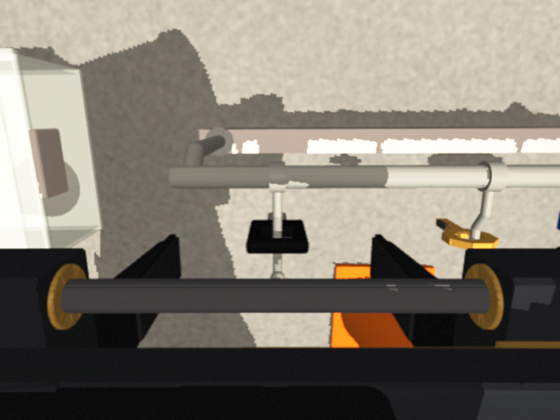

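The key is at (277,236), midway between the fingertips at u=180 and 372. I'll descend around it.

>>> arm_command --targets '[[[0,0,0],[0,0.0008,0.015],0],[[0,0,0],[0,0.0008,0.03],0],[[0,0,0],[0,0.0008,0.042],0],[[0,0,0],[0,0.0008,0.048],0],[[0,0,0],[0,0.0008,0.048],0],[[0,0,0],[0,0.0008,0.048],60]]'

```text
t: 11.05
eef_pos: [571.5, 305.5, 132.6]
tcp_rot: [-3.141, -0.001, 0.107]
ft_force: [0.6, -0.1, -0.0]
opening: 0.958
```

>>> arm_command --targets '[[[0,0,0],[0,0,0],100],[[0,0,0],[0,0,0],130],[[0,0,0],[0,0,0],150],[[0,0,0],[0,0,0],165],[[0,0,0],[0,0,0],255],[[0,0,0],[0,0,0],255],[[0,0,0],[0,0,0],255],[[0,0,0],[0,0,0],255]]'

```text
t: 11.85
eef_pos: [571.2, 305.4, 132.0]
tcp_rot: [3.141, 0.0, 0.107]
ft_force: [0.2, 0.0, 0.1]
opening: 0.355
```

>>> arm_command --targets '[[[0,0,0],[0,0,0],255],[[0,0,0],[0,0,0],255]]'

```text
t: 12.05
eef_pos: [571.2, 305.4, 132.0]
tcp_rot: [3.141, 0.0, 0.107]
ft_force: [0.2, -0.4, -0.2]
opening: 0.355
```

```bash
python3 - <<'E'
from h import *
s=env.state();print(s["eef_pos"],s["tcp_rot"],s["ft_force"],s["opening"]*95)
c=get_calibration("wrist")
im,d=read_camera("wrist"); cv2.imwrite(f"pics/wrist8.png",im); np.savez("pics/wrist8.npz",im=im,d=d,T=c["world_from_camera"])
E
```

```text
[571.21840395 305.35327587 132.00015367] [3.14146203e+00 4.11366600e-05 1.06774255e-01] [ 0.21407017 -0.38741246 -0.2388871 ] 33.68918516454876
```

View pics/wrist8.png

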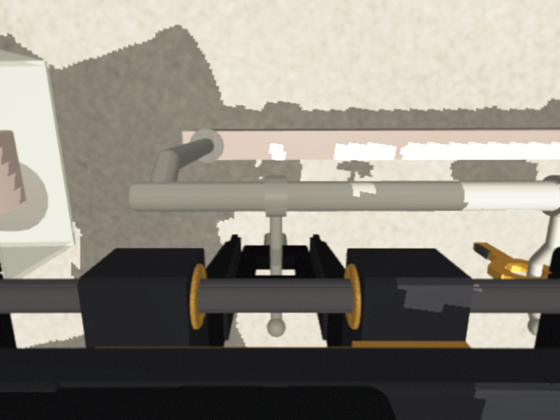

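The gripper reads a 33.7 mm opening, so it holds the 34 mm head with the hook wire still through its hole. I'll lift 11.5 mm and then draw it out.

>>> arm_command --targets '[[[0,0,0],[0,0,-0.003],255],[[0,0,0],[0,0,-0.006],255],[[0,0,0],[0,0,-0.009],255],[[0,0,0],[0,0,-0.011],255],[[0,0,0],[0,0,-0.0115],255],[[0,0,0],[0,0,-0.0115],255]]'

```text
t: 12.7
eef_pos: [571.2, 305.4, 143.6]
tcp_rot: [3.142, -0.0, 0.107]
ft_force: [0.1, -0.4, -0.1]
opening: 0.351
```

>>> arm_command --targets '[[[0,0,0],[-0.005,0,0],255],[[0,0,0],[-0.011,0,0],255],[[0,0,0],[-0.017,0,0],255],[[0,0,0],[-0.023,0,0],255],[[0,0,0],[-0.03,0,0],255],[[0,0,0],[-0.037,0,0],255],[[0,0,0],[-0.045,0,0],255],[[0,0,0],[-0.05,0,0],255]]'

```text
t: 13.5
eef_pos: [520.7, 300.0, 143.6]
tcp_rot: [3.141, 0.0, 0.107]
ft_force: [0.1, 0.0, -0.2]
opening: 0.353
```

```bash
python3 - <<'E'
from h import *
s=env.state();print(s["eef_pos"],s["tcp_rot"],s["ft_force"],s["opening"]*95)
c=get_calibration("wrist")
im,d=read_camera("wrist"); cv2.imwrite(f"pics/wrist9.png",im); np.savez("pics/wrist9.npz",im=im,d=d,T=c["world_from_camera"])
im,d=read_camera("scene"); cv2.imwrite(f"pics/scene9.png",cv2.resize(im[120:260,270:410],None,fx=4,fy=4))
E
```

```text
[520.6691271  299.98190522 143.58640996] [3.14147666e+00 1.62504181e-04 1.06960549e-01] [ 0.12644865  0.01002486 -0.16345399] 33.54146619460181
```

View pics/wrist9.png

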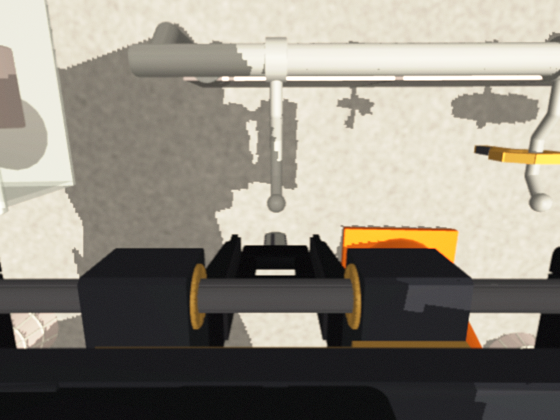

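View pics/scene9.png

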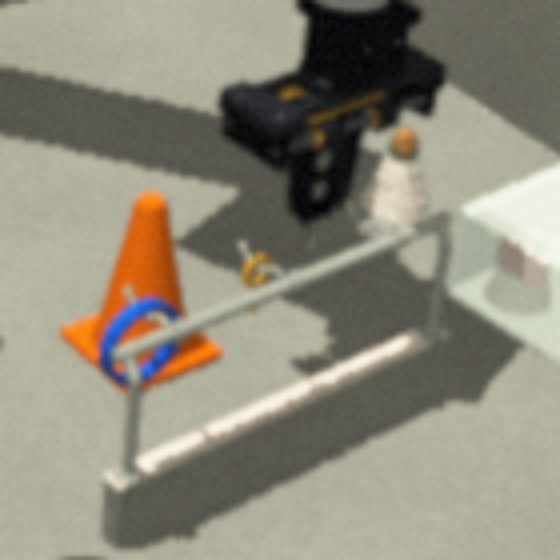

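The key is off the hook, and the blade shows at (276,238) beyond the head. I'll compare the blade's position with where it should be in the gripper frame.

```bash
python3 - <<'E'
from h import *
np.set_printoptions(precision=1,suppress=True)
c=get_calibration("wrist"); z=np.load("pics/wrist9.npz"); im=z["im"]; c["world_from_camera"]=z["T"]
p=np.array([520.67,299.98,143.59]); y=.107; X=np.array([np.cos(y),np.sin(y),0]); Y=np.array([np.sin(y),-np.cos(y),0])
# key pts rel TCP, heights: top of head z=+35, shoulder -9, tip -39
for n,(a,b,h) in dict(tip=(0,0,-39),tipL=(0,-2,-39),tipR=(0,2,-39),taperL=(0,-6,-32),taperR=(0,6,-32),sh=(4,0,-9),top=(0,0,35),topL=(4,-17,35),topR=(4,17,35)).items():
    print(n,proj(c,p+a*X+b*Y+np.array([0,0,h])))
cv2.imwrite("pics/w9z.png",cv2.resize(im[220:290,200:350],None,fx=5,fy=5,interpolation=cv2.INTER_CUBIC))
E
```

```text
tip [[274.8 232.3]]
tipL [[271.5 232.3]]
tipR [[278.1 232.3]]
taperL [[264.6 236. ]]
taperR [[285.1 236. ]]
sh [[274.8 242.7]]
top [[274.7 288.4]]
topL [[232.4 279.3]]
topR [[317.  279.3]]
```

View pics/w9z.png

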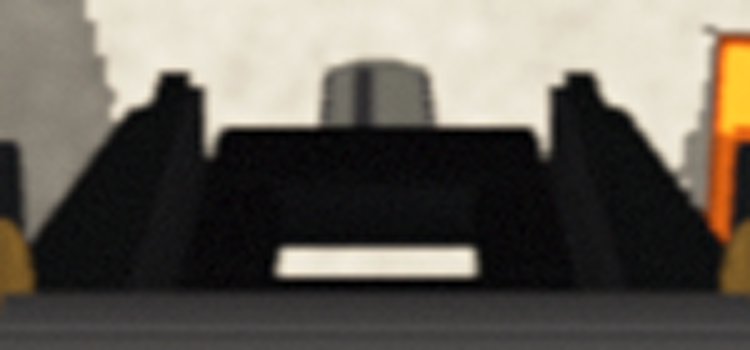

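The blade sits as predicted (tip row 232 against a predicted 232.3, width 264.6-287), so there is no tilt. Next I'll carry the key to hover over the lock, turning to yaw 1.51 on the way.

>>> arm_command --targets '[[[0,0,0],[0,0,-0.02],255],[[0,0,0],[0,0,-0.045],255],[[0,0,0],[0,0,-0.07],255],[[0,0,-0.05],[-0.004,0.02,-0.09],255],[[0,0,-0.13],[-0.01,0.05,-0.1],255],[[0,0,-0.21],[-0.016,0.08,-0.1],255],[[0,0,-0.29],[-0.023,0.115,-0.1],255],[[0,0,-0.37],[-0.03,0.15,-0.1],255]]'

```text
t: 14.4
eef_pos: [507.6, 146.5, 243.7]
tcp_rot: [3.141, -0.001, 0.481]
ft_force: [1.0, 0.8, -0.5]
opening: 0.357
```

```bash
cat > rel.py <<'E'
import sys
from h import *
from scipy.spatial.transform import Rotation as R
s=env.state(); a=[float(v) for v in sys.argv[1:]]
p=s["eef_pos"]; M=R.from_euler("xyz",s["tcp_rot"])
T=R.from_euler("xyz",[np.pi,0,a[3]])
print("at",p.round(2),s["tcp_rot"].round(4),"F",s["ft_force"].round(2),"M",s["moment"].round(3),"q6",s["joints"][5].round(3),"open",round(s["opening"]*95,2))
print("turn",(M.inv()*T).as_rotvec().round(4),"shift",(M.inv().apply(np.array(a[:3])-p)/1000).round(4))
E
python3 rel.py 472.6 -207.7 200 1.51
```

```text
at [507.58 146.51 243.73] [ 3.1413e+00 -6.0000e-04  4.8050e-01] F [ 1.04  0.8  -0.54] M [-0.017 -0.044  0.045] q6 1.246 open 33.95
turn [ 6.0000e-04 -3.0000e-04 -1.0295e+00] shift [-0.1948  0.2979  0.0437]
```

>>> arm_command --targets '[[[0,0,-0.08],[-0.019,0.029,0],255],[[0,0,-0.18],[-0.039,0.06,0],255],[[0,0,-0.29],[-0.06,0.09,0],255],[[0,0,-0.4],[-0.08,0.12,0],255],[[0,0,-0.51],[-0.1,0.15,0],255],[[0,0,-0.62],[-0.12,0.18,0],255],[[0,0,-0.73],[-0.14,0.212,0],255],[[0,0,-0.84],[-0.16,0.244,0],255]]'

```text
t: 15.2
eef_pos: [477.3, -144.2, 243.8]
tcp_rot: [3.141, 0.0, 1.321]
ft_force: [1.1, 0.2, -0.2]
opening: 0.359
```

```bash
python3 rel.py 472.6 -207.7 200 1.51
```

```text
at [ 477.34 -144.16  243.8 ] [3.1409e+00 2.0000e-04 1.3213e+00] F [ 1.09  0.18 -0.16] M [-0.036 -0.1    0.062] q6 -0.176 open 34.07
turn [ 0.0007  0.0002 -0.1887] shift [-0.0627  0.0111  0.0438]
```

>>> arm_command --targets '[[[0,0,-0.08],[-0.02,0.004,0.006],255],[[0,0,-0.15],[-0.04,0.008,0.02],255],[[0,0,-0.189],[-0.055,0.01,0.034],255],[[0,0,-0.189],[-0.0627,0.011,0.043],255],[[0,0,-0.189],[-0.0627,0.011,0.0438],255],[[0,0,-0.189],[-0.0627,0.011,0.0438],255],[[0,0,-0.189],[-0.0627,0.011,0.0438],255],[[0,0,-0.189],[-0.0627,0.011,0.0438],255]]'

```text
t: 16.0
eef_pos: [472.7, -205.5, 200.4]
tcp_rot: [3.141, 0.001, 1.506]
ft_force: [0.4, -0.2, -0.7]
opening: 0.35
```

```bash
python3 rel.py 472.6 -207.7 200 1.51
python3 - <<'E'
from h import *
c=get_calibration("wrist")
im,d=read_camera("wrist"); cv2.imwrite(f"pics/wrist10.png",im); np.savez("pics/wrist10.npz",im=im,d=d,T=c["world_from_camera"])
E
```

```text
at [ 472.7  -205.49  200.39] [3.1406e+00 5.0000e-04 1.5063e+00] F [ 0.38 -0.18 -0.7 ] M [ 0.007 -0.087  0.01 ] q6 -0.474 open 33.23
turn [ 0.0009  0.0005 -0.0037] shift [-0.0022  0.      0.0004]
```

View pics/wrist10.png

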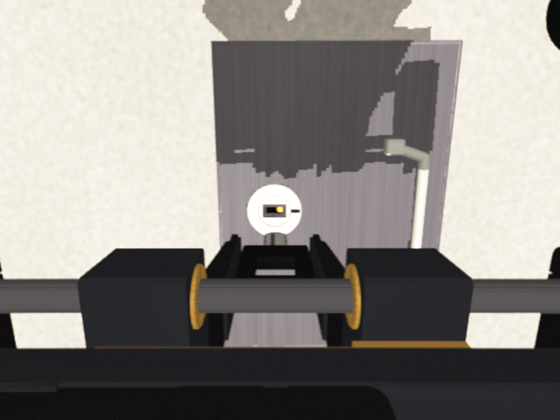

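The lock is in view: escutcheon centred near (274,210), slot at about (275,210), blade tip at (275,235). I'll measure them precisely.

```bash
cat > m10.py <<'E'
import sys
from h import *
np.set_printoptions(precision=2,suppress=True)
f=sys.argv[1]
c=get_calibration("wrist"); z=np.load(f"pics/{f}.npz"); im=z["im"]; d=z["d"]; c["world_from_camera"]=z["T"]
g=cv2.cvtColor(im,cv2.COLOR_BGR2GRAY)
x0,x1,y0,y1=map(int,sys.argv[2:6])
big=cv2.resize(im[y0:y1,x0:x1],None,fx=8,fy=8,interpolation=cv2.INTER_CUBIC)
cv2.imwrite(f"pics/{f}z.png",big[:600,:800])
sub=g[y0:y1,x0:x1]
m=np.zeros_like(g); m[y0:y1,x0:x1]=(sub>200)*255
cn=max(cv2.findContours(m,cv2.RETR_EXTERNAL,cv2.CHAIN_APPROX_NONE)[0],key=cv2.contourArea); print(cv2.boundingRect(cn))
p=onplane(c,cn.reshape(-1,2),93); (e,r)=cv2.minEnclosingCircle(p[:,:2].astype(np.float32)); print("escutcheon",e,2*r)
el=cv2.fitEllipse(p[:,:2].astype(np.float32)); print("ellipse",el)
inner=np.zeros_like(g); cv2.drawContours(inner,[cn],-1,255,-1)
s=((inner>0)&(g<110)).astype(np.uint8)*255
for q in cv2.findContours(s,cv2.RETR_EXTERNAL,cv2.CHAIN_APPROX_NONE)[0]:
    if len(q)>6:
        w=onplane(c,q.reshape(-1,2),92.5); print("dark",cv2.boundingRect(q),cv2.minAreaRect(w[:,:2].astype(np.float32)))
E
python3 m10.py wrist10 235 315 175 250
```

```text
(247, 184, 55, 51)
escutcheon (471.631103515625, -209.62542724609375) 43.38747024536133
ellipse ((471.68603515625, -208.8934326171875), (40.35811996459961, 43.23403549194336), 88.52069854736328)
dark (292, 210, 7, 2) ((488.2515869140625, -210.61956787109375), (0.8156255483627319, 4.7515974044799805), 86.27021789550781)
dark (264, 206, 21, 11) ((471.6605224609375, -209.96058654785156), (8.161579132080078, 15.82897663116455), 86.26882934570312)
```

View pics/wrist10z.png

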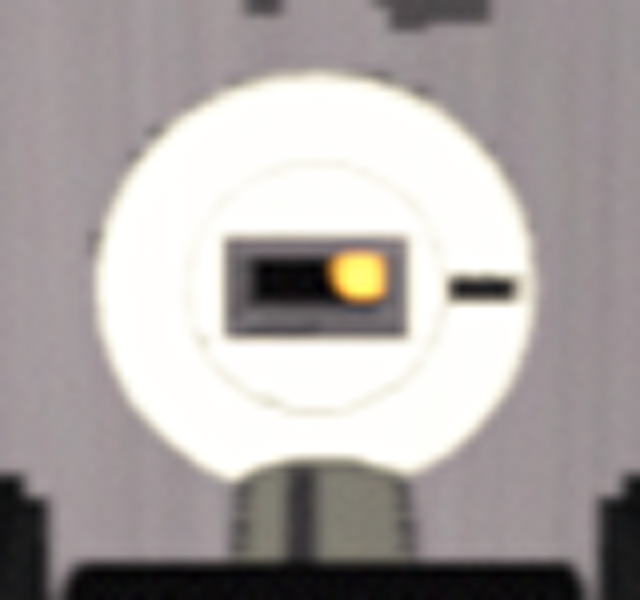

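```bash
python3 - <<'E'
from h import *
np.set_printoptions(precision=2,suppress=True)
c=get_calibration("wrist"); z=np.load("pics/wrist10.npz"); c["world_from_camera"]=z["T"]
def px(a,b): return [235+(a+.5)/8-.5,175+(b+.5)/8-.5]
p=np.array([472.70,-205.49,200.39]); y=1.5063; X=np.array([np.cos(y),np.sin(y),0]); Y=np.array([np.sin(y),-np.cos(y),0])
slot=onplane(c,[px(315,287)],92.5)[0]; plug=onplane(c,[px(317,286)],92.5)[0]
print("slot",slot,"plug",plug)
cor=onplane(c,[px(222,236),px(408,236),px(408,338),px(222,338)],92.5); print("slot corners",cor[:,:2].tolist())
e=cor[1]-cor[0]; print("slot yaw",np.arctan2(e[1],e[0]),np.linalg.norm(e))
# tip front edge
for nm,a,b,h in (("tip front",323,458,-39),("taper L",237,490,-32),("taper R",412,490,-32)):
    w=onplane(c,[px(a,b)],p[2]+h)[0]; print(nm,w,"tool",(w-p)@X,(w-p)@Y)
print("slot in tool",(slot-p)@X,(slot-p)@Y)
E
```

```text
slot [ 471.65 -209.49   92.5 ] plug [ 471.85 -209.4    92.5 ]
slot corners [[462.8625852852763, -203.72591144679808], [481.11227300220304, -204.91543048529155], [480.5109025405005, -215.29661353132434], [462.10146488559184, -214.09604371042505]]
slot yaw -0.06508817000660365 18.28841319820519
tip front [ 472.66 -205.19  161.39] tool 0.294936365382986 -0.05482901118047705
taper L [ 466.38 -204.99  168.39] tool 0.09163374037609266 -6.338911555531046
taper R [ 479.13 -205.82  168.39] tool 0.08300882830070624 6.4374151567216495
slot in tool -4.055386170631714 -0.792268734240585
```

```bash
python3 rel.py 471.75 -209.2 142 1.508
```

```text
at [ 472.67 -205.54  200.3 ] [3.1408e+00 5.0000e-04 1.5063e+00] F [-0.47 -0.51 -0.47] M [ 0.002 -0.101 -0.014] q6 -0.474 open 33.92
turn [ 0.0008  0.0005 -0.0017] shift [-0.0037 -0.0007  0.0583]
```

>>> arm_command --targets '[[[0,0,0],[-0.002,0,0.01],255],[[0,0,-0.0017],[-0.0037,-0.0007,0.025],255],[[0,0,-0.0017],[-0.0037,-0.0007,0.04],255],[[0,0,-0.0017],[-0.0037,-0.0007,0.052],255],[[0,0,-0.0017],[-0.0037,-0.0007,0.058],255],[[0,0,-0.0017],[-0.0037,-0.0007,0.0583],255],[[0,0,-0.0017],[-0.0037,-0.0007,0.0583],255]]'

```text
t: 16.75
eef_pos: [471.7, -209.7, 141.7]
tcp_rot: [3.141, 0.0, 1.508]
ft_force: [0.4, 0.1, -0.7]
opening: 0.349
```

```bash
python3 rel.py 471.75 -209.2 142 1.508
python3 - <<'E'
from h import *
c=get_calibration("wrist")
im,d=read_camera("wrist"); cv2.imwrite(f"pics/wrist11.png",im); np.savez("pics/wrist11.npz",im=im,d=d,T=c["world_from_camera"])
cv2.imwrite("pics/wrist11z.png",cv2.resize(im[180:255,225:325],None,fx=8,fy=8,interpolation=cv2.INTER_CUBIC))
im,d=read_camera("scene"); cv2.imwrite(f"pics/scene11.png",cv2.resize(im[140:280,130:270],None,fx=4,fy=4))
E
```

```text
at [ 471.65 -209.69  141.67] [3.1413e+00 2.0000e-04 1.5076e+00] F [ 0.42  0.09 -0.72] M [ 0.003 -0.062  0.048] q6 -0.483 open 33.17
turn [ 0.0003  0.0002 -0.0004] shift [ 0.0005  0.0001 -0.0003]
```

View pics/wrist11z.png

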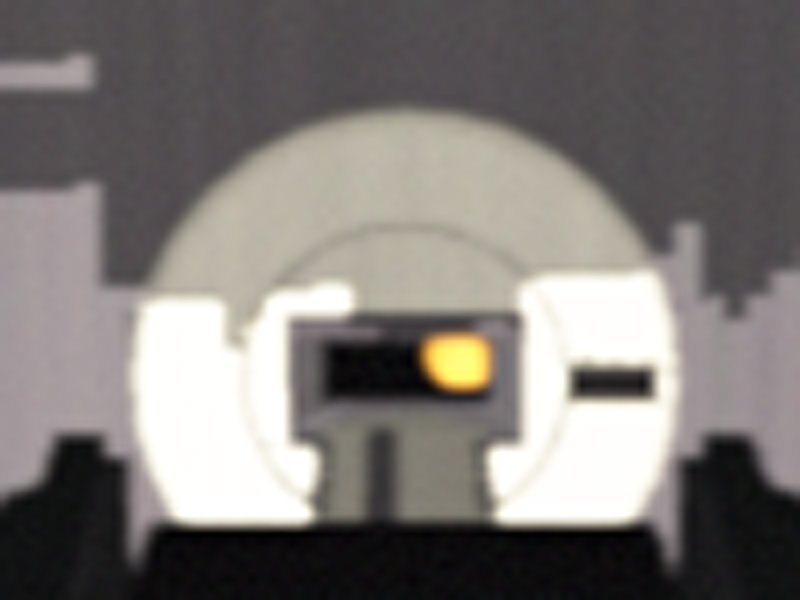

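View pics/scene11.png

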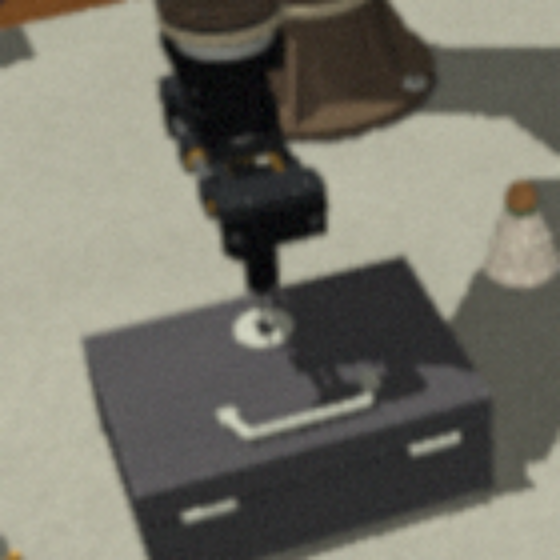

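```bash
python3 - <<'E'
from h import *
np.set_printoptions(precision=2,suppress=True)
c=get_calibration("wrist"); z=np.load("pics/wrist11.npz"); c["world_from_camera"]=z["T"]
def px(a,b): return [225+(a+.5)/8-.5,180+(b+.5)/8-.5]
p=np.array([471.65,-209.69,141.67]); y=1.5076; X=np.array([np.cos(y),np.sin(y),0]); Y=np.array([np.sin(y),-np.cos(y),0])
for nm,a,b,zz in (("slot",407,378,92.5),("cTL",292,315,92.5),("cTR",522,315,92.5),("cBL",292,440,92.5),("tipfront",404,425,p[2]-39),("bladeL",318,470,p[2]-32),("bladeR",490,470,p[2]-32),("bladeL0",316,520,p[2]-26),("bladeR0",494,520,p[2]-26),):
    w=onplane(c,[px(a,b)],zz)[0]; print(nm,w,"tool",(w-p)@X,(w-p)@Y)
for nm,t in dict(tipf=(1,0,-39),taperL=(2,-6,-32),taperR=(2,6,-32)).items():
    q=proj(c,p+t[0]*X+t[1]*Y+np.array([0,0,t[2]]))[0]; print(nm,"zoom",(q[0]+.5-225)*8-.5,(q[1]+.5-180)*8-.5)
E
```

```text
slot [ 471.88 -209.37   92.5 ] tool 0.33362332959530505 0.21134188128625597
cTL [ 463.22 -203.66   92.5 ] tool 5.4878881125108645 -8.793386654945502
cTR [ 481.2 -204.8   92.5] tool 5.47892560890951 9.217572463852076
cBL [ 462.47 -213.9    92.5 ] tool -4.784270191069591 -8.892189423974475
tipfront [ 471.6  -209.95  102.67] tool -0.26717745627033695 -0.029651903014144238
bladeL [ 465.25 -210.74  109.67] tool -1.4570942018902269 -6.322639571449643
bladeR [ 477.8  -211.55  109.67] tool -1.4635084404354974 6.256226161485535
bladeL0 [ 465.15 -212.46  115.67] tool -3.1697213837079925 -6.307844426924461
bladeR0 [ 477.81 -213.26  115.67] tool -3.1762322150037865 6.377275070987815
tipf zoom 404.38750926335297 408.93740503367303
taperL zoom 322.07478764003235 424.89212922150887
taperR zoom 486.80139382186644 424.81255186284875
```

```bash
python3 - <<'E'
import cv2,numpy as np
im=np.load("pics/wrist11.npz")["im"]
s=im[212:250,255:297]
g=cv2.createCLAHE(4,(2,2)).apply(cv2.cvtColor(s,cv2.COLOR_BGR2GRAY))
cv2.imwrite("pics/w11zz.png",np.hstack([cv2.resize(s,None,fx=9,fy=9,interpolation=cv2.INTER_NEAREST),cv2.cvtColor(cv2.resize(g,None,fx=9,fy=9,interpolation=cv2.INTER_NEAREST),cv2.COLOR_GRAY2BGR)]))
print(cv2.cvtColor(im,cv2.COLOR_BGR2GRAY)[224:248,[268,270,278,280]].tolist())
E
```

```text
[[8, 9, 170, 232], [9, 8, 150, 233], [12, 11, 107, 230], [10, 11, 49, 200], [11, 16, 12, 93], [38, 34, 34, 34], [88, 81, 82, 79], [107, 106, 107, 107], [113, 113, 116, 117], [119, 111, 121, 120], [127, 108, 126, 125], [128, 101, 129, 127], [128, 102, 127, 127], [129, 102, 128, 125], [127, 101, 127, 128], [126, 101, 128, 126], [128, 102, 128, 125], [128, 101, 128, 128], [129, 96, 127, 127], [128, 96, 129, 126], [114, 86, 114, 116], [54, 39, 52, 52], [12, 12, 8, 10], [7, 12, 8, 12]]
```

View pics/w11zz.png

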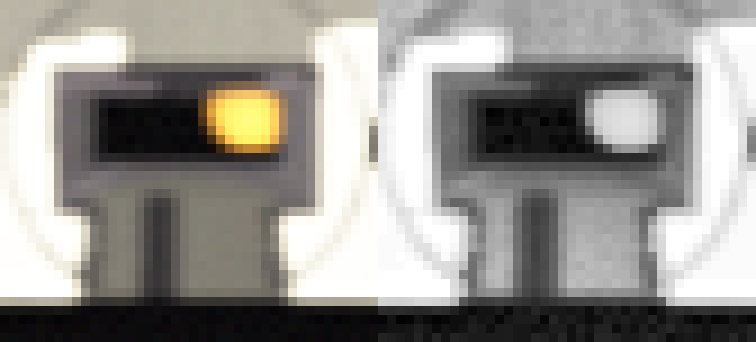

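The slot centre is at tool (+0.3, +0.2) and the tip is slightly behind the tool axis. I'll shift +0.9 mm in x and +0.2 mm in y, then lower into the flared mouth.

>>> arm_command --targets '[[[0,0,0],[0.0009,0.0002,0.002],255],[[0,0,0],[0.0009,0.0002,0.006],255],[[0,0,0],[0.0009,0.0002,0.01],255],[[0,0,0],[0.0009,0.0002,0.013],255],[[0,0,0],[0.0009,0.0002,0.016],255],[[0,0,0],[0.0009,0.0002,0.016],255]]'

```text
t: 17.45
eef_pos: [471.5, -208.7, 125.0]
tcp_rot: [-3.141, -0.0, 1.508]
ft_force: [0.2, -0.1, -1.0]
opening: 0.352
```

```bash
python3 rel.py 471.9 -208.9 101.5 1.508
```

```text
at [ 471.55 -208.67  124.98] [-3.1409e+00 -3.0000e-04  1.5075e+00] F [ 0.2  -0.14 -0.97] M [-0.04  -0.098 -0.018] q6 -0.481 open 33.41
turn [-0.0007 -0.0003 -0.0005] shift [-0.0002  0.0004  0.0235]
```

The tip is 6.5 mm into the keyway with no contact force. I'll keep pushing in small steps.

>>> arm_command --targets '[[[0,0,0],[0,0.0002,0.001],255],[[0,0,0],[0,0.0002,0.0025],255],[[0,0,0],[0,0.0002,0.004],255],[[0,0,0],[0,0.0002,0.0055],255],[[0,0,0],[0,0.0002,0.007],255],[[0,0,0],[0,0.0002,0.007],255]]'

```text
t: 18.05
eef_pos: [471.3, -208.7, 118.5]
tcp_rot: [-3.14, 0.0, 1.508]
ft_force: [-5.5, -0.2, 3.1]
opening: 0.357
```

```bash
python3 rel.py 471.9 -208.9 101.5 1.508
```

```text
at [ 471.27 -208.72  118.46] [-3.1404  0.      1.5077] F [-5.55 -0.18  3.08] M [-0.085  1.107  0.023] q6 -0.481 open 33.87
turn [-0.0012  0.     -0.0003] shift [-0.0001  0.0007  0.017 ]
```

The first wafer is engaged: -5.5 N sideways in x and 3 N upward, as described. I'll continue with small wiggles.

>>> arm_command --targets '[[[0,0,0.01],[0.0003,0,0.0015],255],[[0,0,-0.01],[-0.0003,0,0.003],255],[[0,0,0.01],[0.0003,0,0.0045],255],[[0,0,-0.01],[-0.0003,0,0.006],255],[[0,0,0],[0,0,0.0075],255],[[0,0,0],[0,0,0.0075],255]]'

```text
t: 18.65
eef_pos: [471.2, -208.7, 111.1]
tcp_rot: [-3.14, 0.0, 1.507]
ft_force: [-6.1, -2.2, 7.1]
opening: 0.358
```

```bash
python3 rel.py 471.9 -208.9 101.5 1.508
```

```text
at [ 471.22 -208.75  111.1 ] [-3.1403e+00  1.0000e-04  1.5074e+00] F [-6.1  -2.18  7.07] M [-4.350e-01  1.355e+00 -1.000e-03] q6 -0.481 open 33.99
turn [-0.0013  0.0001 -0.0006] shift [-0.0001  0.0007  0.0096]
```

>>> arm_command --targets '[[[0,0,0.01],[0,0,0.0012],255],[[0,0,-0.01],[-0.0006,0,0.0024],255],[[0,0,0.01],[0,0,0.0036],255],[[0,0,-0.01],[-0.0006,0,0.0048],255],[[0,0,0],[-0.0003,0,0.006],255],[[0,0,0],[-0.0003,0,0.006],255]]'

```text
t: 19.25
eef_pos: [471.2, -208.9, 105.2]
tcp_rot: [-3.14, -0.0, 1.507]
ft_force: [-6.1, -0.1, 7.9]
opening: 0.355
```

```bash
python3 rel.py 471.9 -208.9 101.5 1.508
python3 - <<'E'
from h import *
c=get_calibration("wrist")
im,d=read_camera("wrist"); cv2.imwrite(f"pics/wrist12.png",im)
cv2.imwrite("pics/wrist12z.png",cv2.resize(im[190:265,225:325],None,fx=8,fy=8,interpolation=cv2.INTER_CUBIC))
E
```

```text
at [ 471.18 -208.95  105.2 ] [-3.1403e+00 -1.0000e-04  1.5073e+00] F [-6.13 -0.1   7.91] M [-0.106  1.329 -0.031] q6 -0.481 open 33.74
turn [-0.0013 -0.0001 -0.0007] shift [0.0001 0.0007 0.0037]
```

View pics/wrist12z.png

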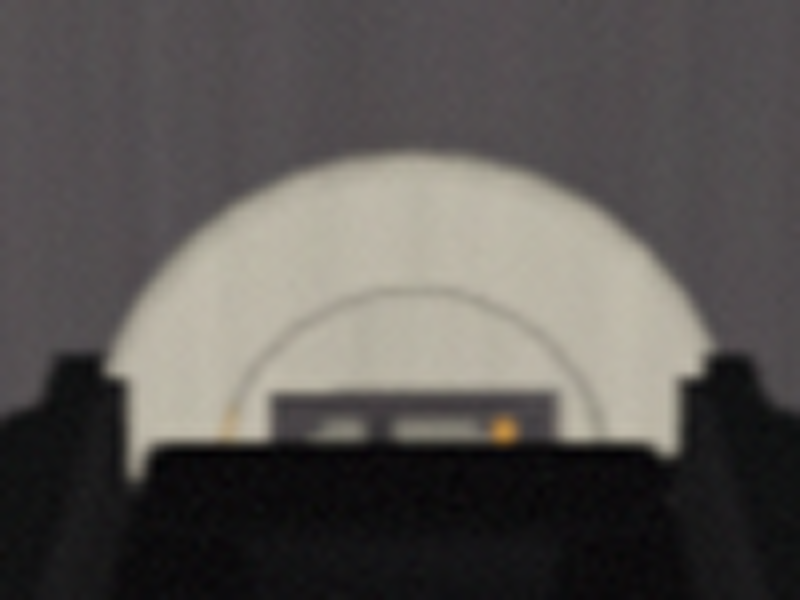

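The blade is deep in the slot and the head is about 3.7 mm short of home. I'll push until the head seats.

>>> arm_command --targets '[[[0,0,0.01],[0.0003,0,0.001],255],[[0,0,-0.01],[-0.0003,0,0.002],255],[[0,0,0.01],[0.0003,0,0.003],255],[[0,0,0],[0,0,0.0037],255],[[0,0,0],[0,0,0.0037],255]]'

```text
t: 19.8
eef_pos: [471.2, -208.9, 101.4]
tcp_rot: [-3.14, -0.0, 1.508]
ft_force: [-5.0, 0.7, 6.8]
opening: 0.356
```

>>> arm_command --targets '[[[0,0,0],[0,0,0.0005],255],[[0,0,0],[0,0,0.001],255],[[0,0,0],[0,0,0.001],255]]'

```text
t: 20.1
eef_pos: [471.2, -208.9, 101.3]
tcp_rot: [-3.141, 0.0, 1.508]
ft_force: [-8.9, 1.4, 20.3]
opening: 0.353
```

```bash
python3 rel.py 471.9 -208.9 101.5 1.508
python3 - <<'E'
from h import *
c=get_calibration("wrist")
im,d=read_camera("wrist")
cv2.imwrite("pics/wrist13z.png",cv2.resize(im[190:290,205:345],None,fx=5,fy=5,interpolation=cv2.INTER_CUBIC))
E
```

```text
at [ 471.25 -208.93  101.33] [-3.1408e+00  1.0000e-04  1.5075e+00] F [-8.86  1.45 20.27] M [ 0.238  1.82  -0.002] q6 -0.481 open 33.5
turn [-0.0008  0.0001 -0.0005] shift [ 0.0001  0.0006 -0.0002]
```

View pics/wrist13z.png

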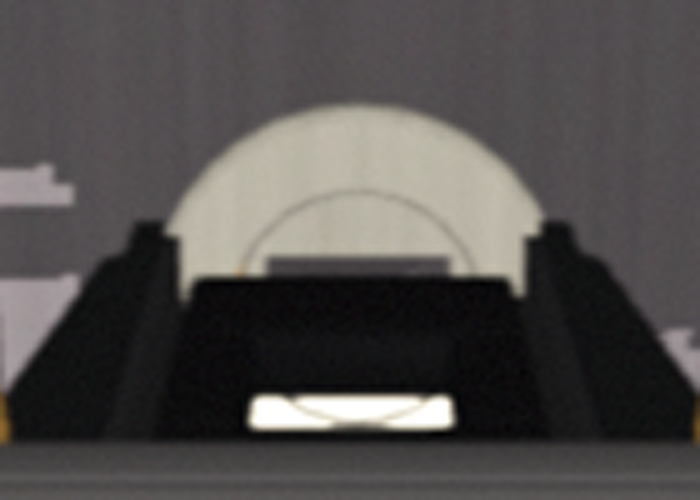

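The head is seated: the force jumped to 20 N and the TCP stopped at 101.3 mm against 101.5 predicted. I'll ease off the push a little and turn clockwise, which is positive about the tool's z axis.

>>> arm_command --targets '[[[0,0,0.04],[0,0,-0.0003],255],[[0,0,0.1],[0.0001,0.0001,-0.0003],255],[[0,0,0.17],[0.0001,0.0001,-0.0003],255],[[0,0,0.24],[0.0002,0.0002,-0.0003],255],[[0,0,0.31],[0.0002,0.0002,-0.0003],255],[[0,0,0.38],[0.0003,0.0003,-0.0003],255],[[0,0,0.45],[0.0003,0.0004,-0.0003],255],[[0,0,0.45],[0.0003,0.0004,-0.0003],255]]'

```text
t: 20.95
eef_pos: [471.6, -208.7, 101.3]
tcp_rot: [-3.141, 0.001, 1.055]
ft_force: [-8.2, 0.4, 15.4]
opening: 0.354
```

```bash
python3 rel.py 471.6 -208.7 101.3 -0.2
python3 - <<'E'
from h import *
im,d=read_camera("wrist")
cv2.imwrite("pics/wrist14z.png",cv2.resize(im[190:290,205:345],None,fx=5,fy=5,interpolation=cv2.INTER_CUBIC))
E
```

```text
at [ 471.59 -208.74  101.32] [-3.1407e+00  6.0000e-04  1.0553e+00] F [-8.21  0.44 15.37] M [0.103 1.774 0.01 ] q6 -0.028 open 33.63
turn [-4.0000e-04  1.1000e-03  1.2553e+00] shift [ 0. -0.  0.]
```

View pics/wrist14z.png

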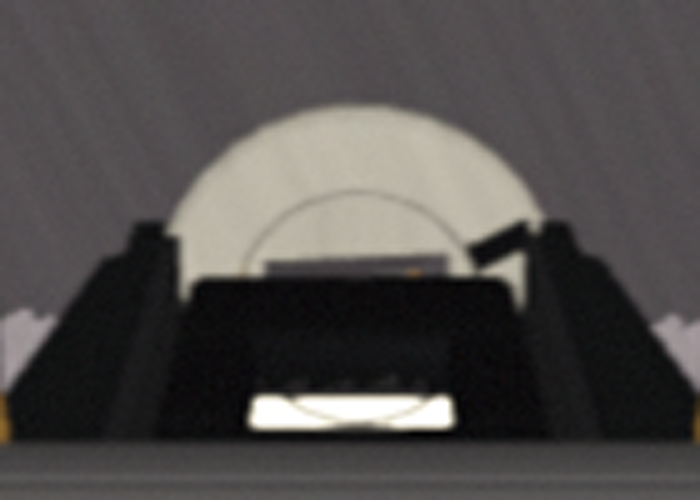

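The plug is following: the slot is tilted slightly behind the head and the fixed index mark has shifted. I'll continue the turn.

>>> arm_command --targets '[[[0,0,0.06],[0,0,0],255],[[0,0,0.14],[0,0,0],255],[[0,0,0.22],[0,0.0001,0],255],[[0,0,0.3],[0,0.0001,0],255],[[0,0,0.38],[0.0001,0.0001,0],255],[[0,0,0.46],[0.0001,0.0001,0],255],[[0,0,0.54],[0.0001,0.0001,0],255],[[0,0,0.6],[0.0001,0.0001,0],255]]'

```text
t: 21.8
eef_pos: [471.9, -208.8, 101.3]
tcp_rot: [-3.141, 0.001, 0.455]
ft_force: [-6.8, -0.3, 14.1]
opening: 0.361
```

```bash
python3 rel.py 471.9 -208.7 101.3 -0.2
```

```text
at [ 471.89 -208.76  101.29] [-3.1415e+00  8.0000e-04  4.5490e-01] F [-6.84 -0.27 14.09] M [0.118 1.516 0.215] q6 0.572 open 34.26
turn [2.000e-04 8.000e-04 6.549e-01] shift [ 0.     -0.0001 -0.    ]
```

>>> arm_command --targets '[[[0,0,0.08],[0,0,0],255],[[0,0,0.16],[0,0,0],255],[[0,0,0.24],[0,0,0],255],[[0,0,0.32],[0,0,0],255],[[0,0,0.4],[0,0,0],255],[[0,0,0.48],[0,0,0],255],[[0,0,0.56],[0,0,0],255],[[0,0,0.6],[0,0,0],255]]'

```text
t: 22.6
eef_pos: [472.2, -208.9, 101.4]
tcp_rot: [3.141, 0.0, -0.145]
ft_force: [-6.0, -0.6, 13.8]
opening: 0.359
```

```bash
python3 rel.py 471.9 -208.7 101.3 -0.2
python3 - <<'E'
from h import *
im,d=read_camera("wrist"); cv2.imwrite("pics/wrist15.png",im)
cv2.imwrite("pics/wrist15z.png",cv2.resize(im[190:290,205:345],None,fx=5,fy=5,interpolation=cv2.INTER_CUBIC))
E
```

```text
at [ 472.18 -208.85  101.36] [ 3.141   0.     -0.1449] F [-6.02 -0.65 13.8 ] M [0.112 1.348 0.253] q6 1.172 open 34.12
turn [0.0006 0.     0.0551] shift [-0.0003 -0.0001  0.0001]
```

View pics/wrist15z.png

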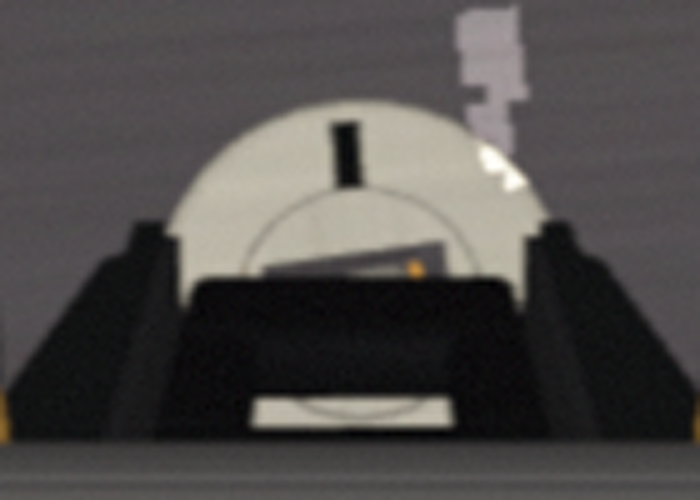

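The slot edge runs from (262,268) to (445,243), about 0.14 rad behind the head, so the plug is at about 1.51 rad. I'll turn further until the stop is felt.

>>> arm_command --targets '[[[0,0,0.03],[0,0,0],255],[[0,0,0.06],[0,0,0],255],[[0,0,0.06],[0,0,0],255]]'

```text
t: 22.95
eef_pos: [472.2, -208.9, 101.4]
tcp_rot: [3.141, -0.0, -0.203]
ft_force: [-6.5, 0.1, 13.1]
opening: 0.358
```

```bash
python3 rel.py 471.9 -208.7 101.3 -0.2
```

```text
at [ 472.21 -208.86  101.36] [ 3.1411e+00 -1.0000e-04 -2.0310e-01] F [-6.46  0.1  13.07] M [0.06  1.327 0.134] q6 1.23 open 34.02
turn [ 0.0005 -0.0001 -0.0031] shift [-0.0003 -0.0001  0.0001]
```

>>> arm_command --targets '[[[0,0,0.02],[0,0,0],255],[[0,0,0.04],[0,0,0],255],[[0,0,0.04],[0,0,0],255]]'

```text
t: 23.25
eef_pos: [472.2, -208.8, 101.3]
tcp_rot: [3.141, -0.0, -0.243]
ft_force: [-6.3, 0.4, 13.3]
opening: 0.354
```

```bash
python3 rel.py 471.9 -208.7 101.3 -0.2
python3 - <<'E'
from h import *
im,d=read_camera("wrist"); cv2.imwrite("pics/wrist16.png",im)
cv2.imwrite("pics/wrist16z.png",cv2.resize(im[190:290,205:345],None,fx=5,fy=5,interpolation=cv2.INTER_CUBIC))
E
```

```text
at [ 472.23 -208.83  101.34] [ 3.141e+00 -1.000e-04 -2.425e-01] F [-6.27  0.36 13.33] M [0.132 1.272 0.251] q6 1.27 open 33.64
turn [ 0.0006 -0.0001 -0.0425] shift [-0.0004 -0.0001  0.    ]
```

View pics/wrist16z.png

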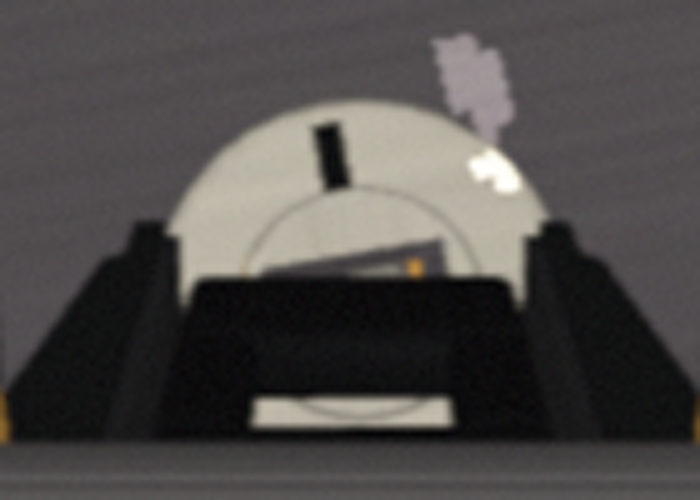

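```bash
cat > slot.py <<'E'
import sys
from h import *
np.set_printoptions(precision=3,suppress=True)
s=env.state(); c=get_calibration("wrist"); im,d=read_camera("wrist"); cv2.imwrite(f"pics/{sys.argv[1]}.png",im)
g=cv2.cvtColor(im,cv2.COLOR_BGR2GRAY).astype(float)
pts=[]
for u in range(262,290):
    col=g[226:247,u]; # bright plug face -> dark funnel
    k=np.argmax((col[:-1]>=130)&(col[1:]<130))
    if col[k]>=130 and col[k+1]<130: pts.append([u,226+k+(col[k]-130)/(col[k]-col[k+1])])
pts=np.array(pts); print(pts.round(1).tolist())
w=onplane(c,pts,92.5)
l=cv2.fitLine(w[:,:2].astype(np.float32),cv2.DIST_HUBER,0,.01,.01).ravel(); a=np.arctan2(l[1],l[0])
print("edge angle",a,"yaw tool",s["tcp_rot"][2])
r=np.abs((w[:,:2]-l[2:])@np.array([-l[1],l[0]])); print("resid",r.max())
E
python3 slot.py wrist17
```

```text
[[262.0, 242.4], [263.0, 242.2], [264.0, 242.0], [265.0, 241.8], [266.0, 241.6], [267.0, 241.5], [268.0, 241.4], [269.0, 241.1], [270.0, 240.9], [271.0, 240.8], [272.0, 240.6], [273.0, 240.5], [274.0, 240.4], [275.0, 240.2], [276.0, 240.0], [277.0, 239.8], [278.0, 239.6], [279.0, 239.5], [280.0, 239.4], [281.0, 239.2], [282.0, 239.0], [283.0, 238.8], [284.0, 238.6], [285.0, 238.4], [286.0, 238.2], [287.0, 238.0], [288.0, 238.0], [289.0, 237.8]]
edge angle 1.5045979 yaw tool -0.24202568484545228
resid 0.0665455136870032
```

The slot edge lies at -1.637 rad against about -0.063 when locked, so the plug has turned about 1.574, which is the stop. To confirm, I'll turn a little more and see whether the slot stays put.

>>> arm_command --targets '[[[0,0,0.02],[0,0,0],255],[[0,0,0.04],[0,0,0],255],[[0,0,0.04],[0,0,0],255]]'

```text
t: 23.65
eef_pos: [472.2, -208.8, 101.4]
tcp_rot: [3.141, -0.0, -0.282]
ft_force: [-5.6, -0.1, 13.2]
opening: 0.357
```

```bash
python3 slot.py wrist18|tail -2;  python3 rel.py 471.9 -208.7 101.3 -0.2
```

```text
edge angle 1.495184 yaw tool -0.28218274379093766
resid 0.07706267742154733
at [ 472.22 -208.83  101.35] [ 3.141e+00 -1.000e-04 -2.817e-01] F [-6.46 -0.25 13.72] M [0.186 1.244 0.35 ] q6 1.309 open 33.74
turn [ 0.0006 -0.0001 -0.0817] shift [-0.0003 -0.      0.    ]
```

The slot moved only about 0.009 rad for a further 0.04 rad of tool turn, and the moment rose to 0.35 N m, so the plug is on its stop. I'll hold and run the final checks.

>>> arm_command --targets '[[[0,0,0],[0,0,0],255],[[0,0,0],[0,0,0],255],[[0,0,0],[0,0,0],255],[[0,0,0],[0,0,0],255],[[0,0,0],[0,0,0],255],[[0,0,0],[0,0,0],255],[[0,0,0],[0,0,0],255],[[0,0,0],[0,0,0],255]]'

```text
t: 24.5
eef_pos: [472.2, -208.8, 101.3]
tcp_rot: [3.141, -0.0, -0.282]
ft_force: [-5.6, -0.2, 13.4]
opening: 0.35
```

```bash
python3 slot.py wrist19|tail -2;  python3 rel.py 471.9 -208.7 101.3 -0.2
python3 - <<'E'
from h import *
im,d=read_camera("scene"); cv2.imwrite("pics/scene19.png",im)
c=get_calibration("top"); im,d=read_camera("top"); cv2.imwrite("pics/top19.png",im); W=world(c,d); P=W.reshape(-1,3)
hsv=cv2.cvtColor(im,cv2.COLOR_BGR2HSV); o=(((hsv[...,0]<18)|(hsv[...,0]>170))&(hsv[...,1]>150)).ravel()
Q=P[o&(d.ravel()>0)&(P[:,0]>380)&(P[:,0]<530)&(P[:,1]>110)&(P[:,1]<250)&(P[:,2]>3)]
print("cone zmax",Q[:,2].max(),"top",Q[Q[:,2]>Q[:,2].max()-5].mean(0),"foot",cv2.minAreaRect(Q[Q[:,2]<15][:,:2].astype(np.float32)))
E
```

```text
edge angle 1.4952302 yaw tool -0.28154964166803387
resid 0.08681787804194174
at [ 472.23 -208.83  101.36] [ 3.141e+00 -2.000e-04 -2.816e-01] F [-5.98  0.45 12.76] M [0.163 1.268 0.397] q6 1.309 open 33.62
turn [ 0.0006 -0.0001 -0.0816] shift [-0.0004 -0.      0.0001]
cone zmax 153.93001217307562 top [455.15798499 181.72756895 150.58322839] foot ((454.9132080078125, 182.55728149414062), (98.26854705810547, 97.55541229248047), 4.67399263381958)
```

View pics/scene19.png

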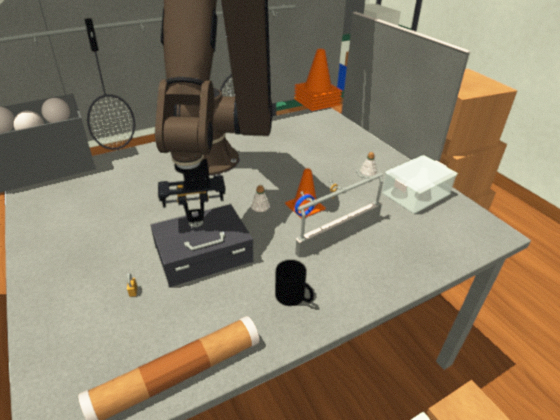

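View pics/top19.png

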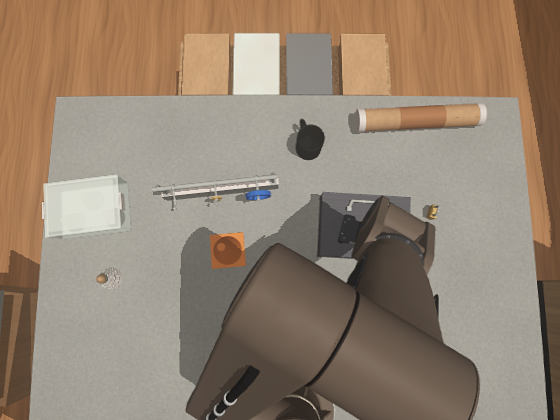

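The scene picture shows the cone upright at (307,190), the band and brass key still on their hooks, and the mug, padlock and shuttlecocks where they were. The gripper is on the key at (195,215). I'm handing in.

```bash
python3 -c "
from cell import env
print(env.job_done()); s=env.state(); print(s['t'],s['eef_pos'],s['tcp_rot'],s['ft_force'])"
```

```text
the job is handed in; nothing more can be done
None
the job is handed in; nothing more can be done
```

The key is fully in the lock, turned a quarter turn clockwise against its stop and still held there by the gripper. I handed the job in at about 24.7 s of the 72 s allowed, and no verdict was reported.

- **Cone:** I took it off the lid and stood it on the work surface in front of the hook rail, reading "cubby floor" as that surface. A last check puts it upright at about (455, 182) mm: its top is over its foot, at 150 mm height.
- **Key insertion:** I unhooked the black-headed key from the left (+y) hook and pushed it past the three wafers. The head seated with a jump to 20 N at 101.3 mm tool height, against 101.5 mm predicted.
- **Turn:** the slot measured 1.574 to 1.583 rad from locked, against the stop at 1.57. The last 0.04 rad of tool turn moved the slot only about 0.009 rad, and the twisting moment rose to about 0.35–0.4 N m. Over the last second before hand-in the slot angle stayed the same, and the gripper keeps about 13 N of downward push.
- **Everything else:** the last pictures show the wristband, padlock key, mug, padlock and far shuttlecock where they started. The near shuttlecock is hidden by the arm in the top view but stands in place in the scene view.

Two small disagreements: the camera views of the lock and cone differed by up to about 5 mm at the start, so I worked from the wrist camera. The first cone grip was also about 5 mm off centre, so the fingers pushed it slightly sideways on the lid before the lift.

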